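# Load agar dishes into a gravity-feed dish feeder and dispense the first

### The job

Load the dish feeder for streaking, from the plain medium to the selective ones: slide the red, then the green, then the amber agar dish across the deck into the magazine so that they lie flat on one another in that order, red at the bottom. Then pull the shuttle knob all the way towards the outfeed and push it all the way back, so that the red dish comes out onto the outfeed shelf and the other two drop down. Handle the dishes gently, and leave the black dish and everything else where they are.

Things in the scene. Friction and masses are not known exactly. Their poses are not given: they have to be found in the camera images.
- feeder: White and aluminium Petri-dish feeder, fixed. Origin: on the bench under the magazine's centre; x to its rear, y to its left, z up. Level loading deck 75 mm above the origin, x -132..132, y -245..245 mm, without a rim. Ahead of the magazine the deck is notched (|y| under 49 mm) over the outfeed; behind it a strip |y| under 49 reaches x = 195 mm, with the knob in its slot
- well_mouth (a point): Centre of the magazine's mouth, level with the deck. The magazine is a square well in the deck, 99 x 99 mm inside (x, y +-49.5), 45 mm deep; it holds three dishes, the top one ending 3 mm below the deck. Its clear front wall (4 mm, notch of the outfeed beyond) and rear wall end level with the deck. Dishes are slid in from the left or right side, and drop in as they come over it
- well_floor (a point): Centre of the magazine's floor, 30 mm above the feeder's origin
- outfeed (a point): Where the dispensed dish lies: middle of the low outfeed shelf in front of the magazine, 103 mm ahead (-x of the feeder) of the well's centre, level with the well's floor, lip at its end. It joins the well by a slot 18 mm high, so that only the lowest dish passes
- shuttle (a joint): Travel of the shuttle in m: 0 home (rear, magazine free; so at the start), 0.110 fully forward (-x of the feeder). Friction 2 N, no spring, stays where left. Its 12 mm thick slide runs on the magazine's floor: going forward it drives the lowest dish out through the front slot while those above rest on it; once it is back home they drop by one dish
- shuttle_knob (a point): Middle of the shuttle's upright black knob with a red band, a cylinder 23 mm in diameter, 36 mm tall (8 to 44 mm above the deck; this point is 26 mm above it). At home it is 168 mm behind the well's centre; it moves with the shuttle along -x of the feeder
- dish_red: Petri dish with its lid on, a flat round disc 90 mm in diameter and 14 mm tall, about 55 g, slippery (friction about 0.2), too wide to grip across; deep red agar. Origin: centre of its underside, z up through the lid. At the start it lies flat on the loading deck of the feeder
- dish_green: Petri dish with its lid on, a flat round disc 90 mm in diameter and 14 mm tall, about 55 g, slippery (friction about 0.2), too wide to grip across; blue-green agar. Origin: centre of its underside, z up through the lid. At the start it lies flat on the loading deck of the feeder
- dish_amber: Petri dish with its lid on, a flat round disc 90 mm in diameter and 14 mm tall, about 55 g, slippery (friction about 0.2), too wide to grip across; amber yellow agar. Origin: centre of its underside, z up through the lid. At the start it lies flat on the loading deck of the feeder
- dish_black: Petri dish with its lid on, a flat round disc 90 mm in diameter and 14 mm tall, about 55 g, slippery (friction about 0.2), too wide to grip across; black agar; it is not wanted and stays on the deck. Origin: centre of its underside, z up through the lid. At the start it lies flat on the loading deck of the feeder
- dropper_green: Small white dropper bottle with a green cap, 28 mm in diameter and 66 mm tall, standing loose on the feeder's deck near its right end. Origin: centre of its underside
- beaker: 100 ml glass beaker on the bench behind the feeder's left end, 53 mm in diameter, 66 mm tall. Origin: centre of its underside. To be left alone
- tip_rack: Blue pipette-tip box with clear lid on the bench to the right, 85x122x83 mm. Origin: centre of its underside. To be left alone
- bottle_yellow: White reagent bottle with a yellow cap standing behind the feeder, 44 mm in diameter, 100 mm tall. Origin: centre of its underside. To be left alone
- blue_tubes: Blue rack of small tubes on the bench to the right, 60x94x48 mm. Origin: centre of its underside. To be left alone
- marker: Black-and-white marker pen lying on the bench to the right, 138 mm long, 18 mm thick. Origin: centre of its underside. To be left alone
- kitchen_timer: White lab timer lying on the bench to the left, 62x68x21 mm. Origin: centre of its underside. To be left alone
There are look-alikes about, which are no part of the job. Leave any purple look-alike of the dish_green alone. Leave any purple look-alike of the dish_red alone.

How it is judged:
On the way, in this order (a step that is already met when the one before it is completed fails the run):
1. the red dish lies flat on the magazine's floor (z of dish_red in the frame of feeder between 0.025 and 0.036 m and horizontal distance between dish_red and well_floor below 0.011 m and angle between dish_red's own z axis and vertical below 0.08 rad), for 0.2 s.
2. the green dish lies flat on the red one in the magazine (all of step 1 and z of dish_green in the frame of feeder between 0.039 and 0.049 m and horizontal distance between dish_green and well_floor below 0.011 m and angle between dish_green's own z axis and vertical below 0.08 rad), for 0.2 s.
3. the amber dish lies flat on the green one in the magazine (all of step 2 and z of dish_amber in the frame of feeder between 0.053 and 0.063 m and horizontal distance between dish_amber and well_floor below 0.011 m and angle between dish_amber's own z axis and vertical below 0.08 rad), for 0.2 s.
4. the shuttle is pulled fully forward (value of joint shuttle above 0.103 m).
At the end, for the whole second after the job is handed in: Red lies flat on the outfeed shelf, green flat on the magazine's floor, amber flat on green (within 11 mm of its centre, 5 mm in height); the shuttle is home within 6 mm; the black dish and the dropper bottle stand on the deck within 30 mm of where they were; all dishes are at rest (value of joint shuttle below 0.006 m and x of dish_red in the frame of feeder between -0.13 and -0.085 m and z of dish_red in the frame of feeder between 0.025 and 0.036 m and angle between each of dish_red, dish_green, dish_amber, dish_black's own z axis and vertical below 0.08 rad and z of dish_green in the frame of feeder between 0.025 and 0.036 m and horizontal distance between each of dish_green, dish_amber and well_floor below 0.011 m and z of dish_amber in the frame of feeder between 0.039 and 0.049 m and z of dish_black in the frame of feeder above 0.071 m and distance of each of dish_black, dropper_green from where it was at the start of the episode below 0.03 m and angle between dropper_green's own z axis and vertical below 0.15 rad and linear speed of each of dish_red, dish_green, dish_amber, dish_black below 0.02 m/s); the robot touches nothing.
It fails at once if the black dish or the dropper bottle is shifted by more than 30 mm, or the bottle tips over (distance of any of dish_black, dropper_green from where it was at the start of the episode above 0.03 m or angle between dropper_green's own z axis and vertical above 0.6 rad).
It fails at once if a dish is turned up on its edge or over (angle between any of dish_red, dish_green, dish_amber, dish_black's own z axis and vertical above 1.4 rad).
It fails at once if a dish is lifted more than 30 mm off the deck instead of being slid (z of any of dish_red, dish_green, dish_amber, dish_black in the frame of feeder above 0.105 m).
It fails at once if a dish is pressed with more than 25 N (contact force between any of the arm, the fingers and dish_red above 25 N or contact force between any of the arm, the fingers and dish_green above 25 N or contact force between any of the arm, the fingers and dish_amber above 25 N or contact force between any of the arm, the fingers and dish_black above 25 N).
It fails at once if something else on the bench is shifted by more than 30 mm (distance of any of beaker, tip_rack, bottle_yellow, blue_tubes, marker, kitchen_timer from where it was at the start of the episode above 0.03 m).
It also fails if it takes over 67 s, if anything falls off the work surface, if the arm or the gripper's body presses on something with over 40 N, if the wrist force passes 120 N, or if a joint passes its speed limit or range.

### The arm

A 7-joint arm with a two-finger parallel gripper is mounted at the origin on a cart in front of the work surface, level with it; the furniture and walls round the work are solid. World frame = base frame: x ahead of the robot, y to its left, z up, the work surface at z = 0. Lengths are in m, angles in rad, forces in N, time in s.
With the tool pointing down it reaches from about 0.425 to 0.875 m from the base axis. Payload 8.4 kg.
Tool frame: the origin (TCP) lies at the very end of the fingers, on their centre line; the grasp point (between the pads) lies 19 mm behind it; z points along the fingers, y is the direction in which the jaws open and shut (so a half turn about z gives the same grasp; the last joint's range is limited). The gripper opens to 87 mm and grips with 3 to 60 N. Pads are 19 mm wide; open, the fingers measure 117 mm over their backs; the gripper's body (75 mm by 190 mm) begins 51 mm behind the grasp point.
Start: joints at [1.067, 0.333, 0.04, 1.465, -0.013, 1.343, -0.059], TCP at [0.256, -0.597, 0.191] pointing down, gripper open.
Joint ranges: [-2.58, 2.58], [-0.38, 2.09], [-1.3, 1.39], [0.25, 2.4], [-1.5, 4.64], [0.08, 2.09], [-2.65, 2.65]. Speed limits (rad/s): [2.22, 2.22, 2.79, 2.79, 3.14, 3.14, 3.14].

### API

Orientations are given as a 3x3 rotation matrix whose columns are the frame's x, y, z axes.
In Python, from cell import manip gives the robot as it stands.
- The arm moves only by the shell command python3 -m jog 'ROWS'. ROWS is JSON, a list that holds one entry, the list of rows, each a list of 7 numbers: the opening, from -1 (shut) to 1 (fully open), then the shift along the tool's x, y, z scaled (see below), then the turn, a rotation vector about the tool's x, y, z scaled (see below). A call has 1 to 12 rows; each row is the pose to reach, as a shift and turn from the pose commanded when the call began, along the tool's axes at that moment; what a row does not reach only later rows make up. The controller multiplies each number of a shift by 0.15 m and each number of a turn by 120 degrees. A row lasts 1/10 s, in which the tool goes at most 50 mm and 8.59 degrees, less where a joint would pass 70% of its speed; a pose out of reach is approached as far as the arm can. A call with a number of a shift or a turn outside -1 to 1 is refused whole. A call with a gripper value outside its range is refused whole. The fingers move at their own pace and stop on an object; the grip force is fixed at half the most. Time passes only in rows, so rows that repeat a pose let the fingers close. It gives the time, the measured TCP pose, the force and the opening at its end, in the units of the state.
- manip.observe(): the state, without advancing time (a new reading comes with each control period).
- manip.grab_frame(name): name is "scene" or "side" or "wrist"; returns (picture, depth): 400x640x3 uint8, red, green, blue; 400x640 float32, m along the optical axis (not along the pixel's ray), 0 where there is no reading.
- manip.camera_params(name): a dict with "intrinsics" (3x3 intrinsics, pixels), "k1" (the pictures are not rectified: a ray, as slopes to the right and down, at radius r is drawn at 1 + k1 r^2 times it, then the intrinsics apply), "rvec" (rotation vector, rad) and "tvec" (3), from world to camera coordinates, as OpenCV has them. Camera axes: x right, y down, z forward; pixel columns grow to the right and rows downward; lengths in m; the calibration is good to about 2 mm. A picture is of the moment at which its call begins: read the wrist's pose just before it. camera_params takes no time and is no camera call; for the wrist camera it gives the pose at the moment of the call.
- manip.job_done(): hands the job in, once; it reports no verdict.
The state is a dict: "clock": time; "joints": joint angles; "joint_velocities": joint speeds; "effort": joint torques, N m; "tcp_pos": TCP position; "tcp_rot": TCP orientation; "wrist_force": force on the tool from outside, world axes, zero at the start; "ft_torque": the same for the moment, N m; "finger_gap": opening from 0.0 (shut) to 1.0 (fully open).
Only numpy, scipy, OpenCV 4.12 (cv2) and the standard library are available. Lean on these libraries where they do the work, as an engineer would, in place of code of your own. Each camera call takes 0.05 s, during which the arm holds its last target.

## Working session

There is one attempt and no reset: what is moved stays moved. The work goes in short steps, Python scripts to look and compute and a shell command to move; the robot and the scene stay as the last step left them, time stands still between calls to the robot, and variables do not carry over. Pictures are saved under pics/ and viewed, and the job is handed in when it is done.

```bash
ls; mkdir -p pics; python3 - <<'E'
from cell import manip
import cv2,numpy as np
s=manip.observe()
for k,v in s.items(): print(k,np.round(v,3).tolist())
for n in ["scene","side","wrist"]:
    p=manip.camera_params(n); print(n,{k:np.round(v,4).tolist() for k,v in p.items()})
    im,d=manip.grab_frame(n)
    cv2.imwrite(f"pics/{n}0.png",im[:,:,::-1]); np.save(f"pics/{n}0.npy",d)
E
```

```text
pics
clock 0.0
joints [1.067, 0.334, 0.04, 1.466, -0.013, 1.343, -0.059]
joint_velocities [-0.0, 0.002, -0.001, 0.002, 0.0, -0.0, 0.0]
effort [-0.0, -65.637, 1.335, -40.38, -0.06, 0.045, 0.0]
tcp_pos [0.256, -0.597, 0.19]
tcp_rot [[0.919, 0.394, -0.001], [0.394, -0.919, 0.001], [-0.0, -0.002, -1.0]]
wrist_force [0.322, -0.278, -0.425]
ft_torque [0.014, -0.013, 0.019]
finger_gap 0.997
scene {'intrinsics': [[416.6795, 0.0, 319.3412], [0.0, 416.6795, 201.6953], [0.0, 0.0, 1.0]], 'k1': -0.0483, 'rvec': [0.7694, -2.2995, 1.3939], 'tvec': [0.4056, 0.238, 1.2781]}
side {'intrinsics': [[368.2511, 0.0, 323.8766], [0.0, 368.2511, 195.2906], [0.0, 0.0, 1.0]], 'k1': 0.0137, 'rvec': [2.0189, -0.0477, 0.0121], 'tvec': [-0.586, 0.0891, 1.1509]}
wrist {'intrinsics': [[275.9214, 0.0, 318.5572], [0.0, 275.9214, 198.8627], [0.0, 0.0, 1.0]], 'k1': -0.0196, 'rvec': [-2.4176, 1.5934, 0.2313], 'tvec': [-0.6495, -0.0337, 0.391]}
```

View pics/scene0.png

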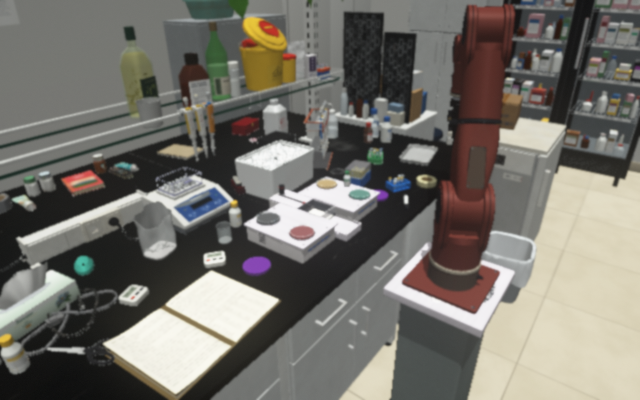

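View pics/side0.png

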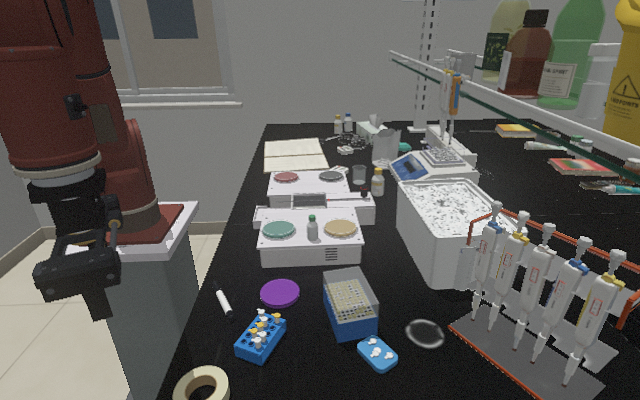

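View pics/wrist0.png

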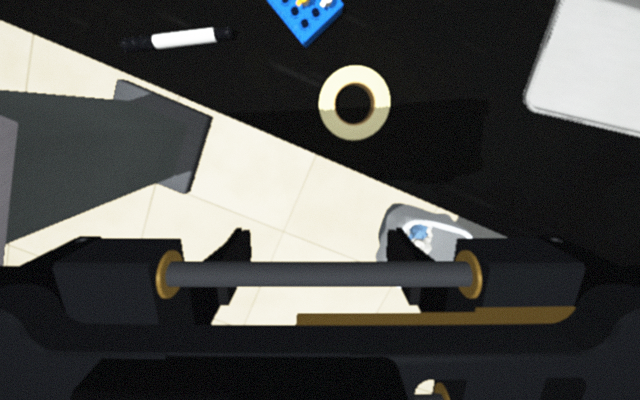

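The pictures show the feeder with red, black, green and amber dishes on its deck. In the side view, red is at (287,177), black (331,176), green (279,229), amber (341,228), and the dropper is at (312,228). The purple discs lie on the bench. I'll enlarge the view and measure.

```bash
cat > h.py <<'E'
import cv2,numpy as np
def cam(p):
    R=cv2.Rodrigues(np.array(p["rvec"],float))[0]; return np.array(p["intrinsics"],float),float(p["k1"]),R,np.array(p["tvec"],float).ravel()
def ray(p,u,v):
    K,k1,R,t=cam(p)
    s=cv2.undistortPoints(np.array([[[u,v]]],float),K,np.array([k1,0,0,0,0.]))[0,0]
    return -R.T@t, R.T@np.array([s[0],s[1],1.])
def onplane(p,u,v,z):
    o,d=ray(p,u,v); return o+d*(z-o[2])/d[2]
def bydepth(p,u,v,D):
    o,d=ray(p,u,v); return o+d*D
def proj(p,X):
    K,k1,R,t=cam(p); return cv2.projectPoints(np.atleast_2d(np.array(X,float)),R,t,K,np.array([k1,0,0,0,0.]))[0][:,0]
E
python3 - <<'E'
import cv2,numpy as np
from cell import manip
from h import *
for n,(x0,y0,x1,y1) in dict(scene=(230,165,390,265),side=(240,160,400,270)).items():
    im=cv2.imread(f"pics/{n}0.png"); c=cv2.resize(im[y0:y1,x0:x1],None,fx=5,fy=5,interpolation=cv2.INTER_CUBIC); cv2.imwrite(f"pics/{n}0c.png",c)
p=manip.camera_params("side"); d=np.load("pics/side0.npy")
for nm,u,v in [("red",287,176),("black",331,176),("green",279,230),("amber",341,228),("drop",312,222),("deck",312,243),("deck",340,187)]:
    print(nm,bydepth(p,u,v,d[v,u]).round(3),onplane(p,u,v,.089).round(3))
E
```

```text
red [0.467 0.147 0.087] [0.468 0.142 0.089]
black [0.618 0.141 0.085] [0.617 0.131 0.089]
green [ 0.465 -0.208  0.086] [ 0.465 -0.213  0.089]
amber [ 0.623 -0.21   0.087] [ 0.623 -0.213  0.089]
drop [ 0.55  -0.241  0.125] [ 0.549 -0.178  0.089]
deck [ 0.548 -0.255  0.074] [ 0.548 -0.278  0.089]
deck [0.643 0.074 0.073] [0.64  0.039 0.089]
```

View pics/scene0c.png

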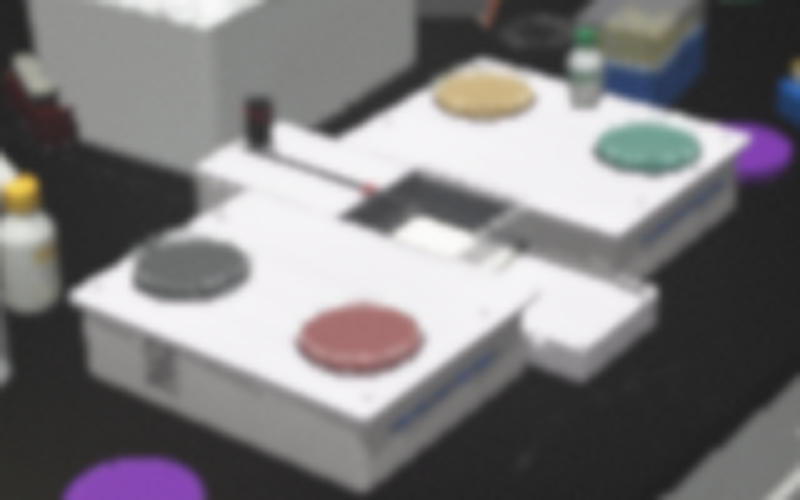

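View pics/side0c.png

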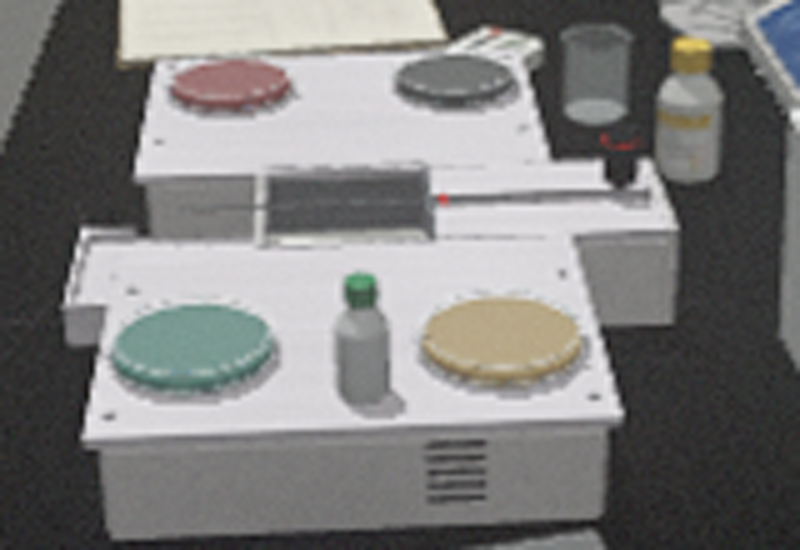

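```bash
python3 - <<'E'
import numpy as np
from cell import manip
from h import *
p=manip.camera_params("side");q=manip.camera_params("scene")
S=dict(rf=(82,440),rr=(622,417),lf=(158,58),lr=(525,58))
C=dict(lf=(365,412),lr=(72,297),rf=(748,135),rr=(478,58))
for k in S:
    print(k,onplane(p,240+S[k][0]/5,160+S[k][1]/5,.075).round(3),onplane(q,230+C[k][0]/5,165+C[k][1]/5,.075).round(3))
for k,a,b in [("red",(230,85),(360,340)),("black",(455,80),(190,269)),("green",(193,345),(648,150)),("amber",(502,338),(484,95))]:
    print(k,onplane(p,240+a[0]/5,160+a[1]/5,.086).round(3),onplane(q,230+b[0]/5,165+b[1]/5,.086).round(3))
print("well corners", [onplane(p,240+a/5,160+b/5,.075).round(3)[:2].tolist() for a,b in [(265,172),(428,168),(434,238),(258,244)]])
print("knob",onplane(q,230+259/5,165+100/5,.119).round(3), onplane(p,240+620/5,160+150/5,.119).round(3))
print("dropper base",onplane(p,240+362/5,160+398/5,.075), onplane(q,230+585/5,165+103/5,.075))
E
```

```text
rf [ 0.414 -0.271  0.075] [ 0.411 -0.266  0.075]
rr [ 0.676 -0.266  0.075] [ 0.675 -0.261  0.075]
lf [0.407 0.22  0.075] [0.405 0.221 0.075]
lr [0.671 0.202 0.075] [0.659 0.231 0.075]
red [0.464 0.14  0.086] [0.451 0.17  0.086]
black [0.617 0.138 0.086] [0.606 0.168 0.086]
green [ 0.463 -0.203  0.086] [ 0.449 -0.177  0.086]
amber [ 0.622 -0.206  0.086] [ 0.612 -0.184  0.086]
well corners [[0.492, 0.024], [0.594, 0.023], [0.593, -0.072], [0.491, -0.073]]
knob [ 0.705 -0.017  0.119] [ 0.703 -0.052  0.119]
dropper base [ 0.54935587 -0.24127038  0.075     ] [ 0.54942023 -0.23916788  0.075     ]
```

```bash
python3 -m jog '[[[1,0.3,-0.3,-0.2,0,0,-0.07],[1,0.6,-0.6,-0.4,0,0,-0.14],[1,0.8,-0.8,-0.6,0,0,-0.21],[1,1,-1,-0.7,0,0,-0.28],[1,1,-1,-0.7,0,0,-0.333]]]'; python3 - <<'E'
from cell import manip
from h import *
s=manip.observe();p=manip.camera_params("wrist");K,k,R,t=cam(p)
T=np.array(s["tcp_rot"]);print((T.T@(-R.T@t-s["tcp_pos"])).round(3),(T.T@R.T).round(3),np.round(s["joints"],2))
E
```

```text
clock: 0.65
tcp_pos: [0.3361, -0.3979, 0.2973]
tcp_rot: [[0.445, 0.896, 0.001], [0.896, -0.445, -0.001], [-0.0, 0.001, -1.0]]
wrist_force: [-0.0, 0.4, 0.9]
finger_gap: 0.996
[ 0.077  0.001 -0.194] [[ 0.    -0.96  -0.281]
 [ 1.     0.    -0.   ]
 [ 0.001 -0.281  0.96 ]] [ 0.93  0.04 -0.15  1.6   0.01  1.5   0.32]
```

```bash
python3 -m jog '[[[1,0.33,0,-0.1,0,0,-0.07],[1,0.66,0,-0.2,0,0,-0.14],[1,1,0,-0.3,0,0,-0.21]]]'; python3 -m jog '[[[1,0.33,0.1,-0.05,0,0,-0.07],[1,0.66,0.2,-0.1,0,0,-0.14],[1,1,0.3,-0.13,0,0,-0.21],[1,1,0.3,-0.13,0,0,-0.218]]]';python3 - <<'E'
from cell import manip
from h import *
import pickle
for i in range(1):
    p=manip.camera_params("wrist"); im,d=manip.grab_frame("wrist")
s=manip.observe(); print(np.round(s["joints"],2),np.abs(s["joint_velocities"]).max())
cv2.imwrite("pics/w1.png",im[:,:,::-1]); np.save("pics/w1.npy",d); pickle.dump(p,open("pics/w1.pkl","wb"))
E
```

```text
clock: 0.95
tcp_pos: [0.4, -0.2705, 0.3394]
tcp_rot: [[0.023, 1.0, 0.0], [1.0, -0.023, -0.0], [-0.0, 0.0, -1.0]]
wrist_force: [1.2, -0.5, -1.1]
finger_gap: 1.004
clock: 1.35
tcp_pos: [0.4506, -0.1171, 0.3592]
tcp_rot: [[-0.427, 0.904, 0.002], [0.904, 0.427, 0.001], [-0.0, 0.002, -1.0]]
wrist_force: [0.0, -1.0, 0.8]
finger_gap: 1.002
[ 0.64 -0.07 -0.44  1.57 -0.03  1.63  0.63] 0.07334566110264491
```

View pics/w1.png

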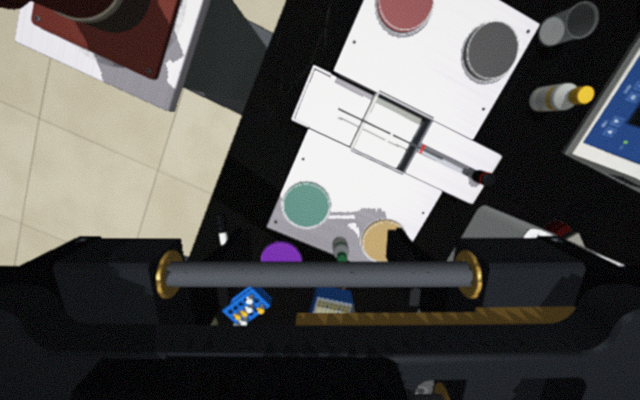

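```bash
python3 - <<'E'
import cv2
im=cv2.imread("pics/w1.png")
c=cv2.resize(im[0:265,265:545],None,fx=2.2,fy=2.2,interpolation=cv2.INTER_CUBIC); 
cv2.imwrite("pics/w1c.png",c)
c=cv2.resize(im[80:200,330:510],None,fx=4.4,fy=4.4,interpolation=cv2.INTER_CUBIC); 
cv2.imwrite("pics/w1d.png",c)
E
```

```text
(no output)
```

View pics/w1c.png

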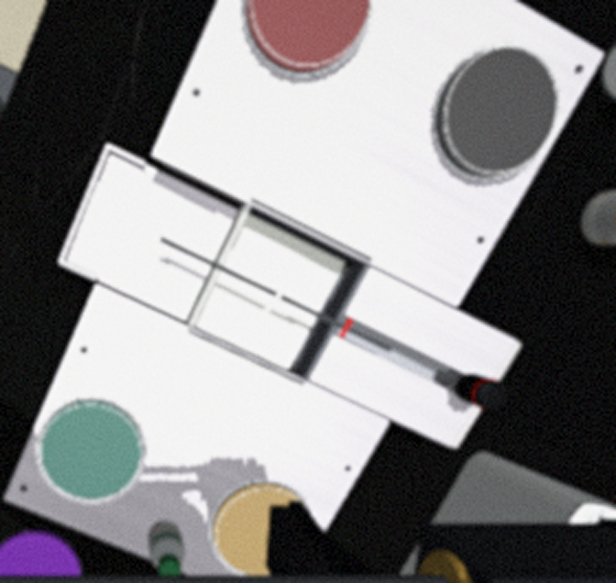

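View pics/w1d.png

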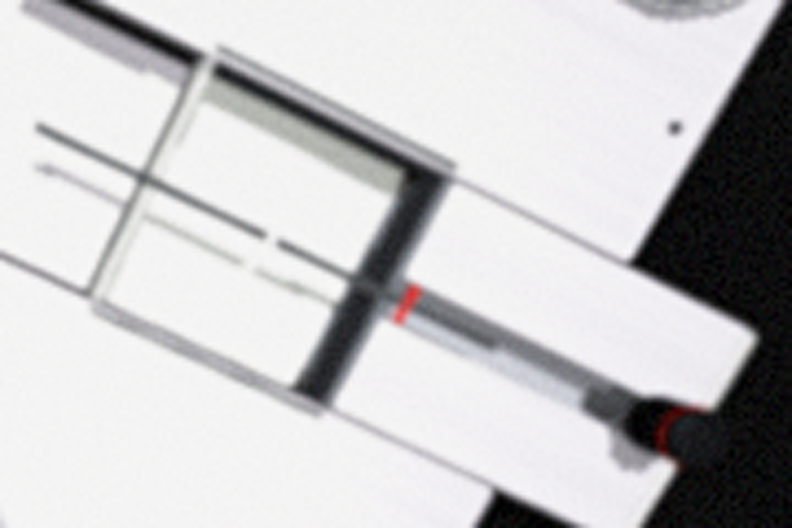

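```bash
python3 - <<'E'
import numpy as np,pickle
from h import *
p=pickle.load(open("pics/w1.pkl","rb"))
A=lambda x,y,z=.075:onplane(p,265+x/2.2,y/2.2,z)[:2]
B=lambda x,y,z=.075:onplane(p,330+x/4.4,80+y/4.4,z)[:2]
F=np.array([[132,245],[-132,-245],[132,-245],[195,49],[195,-49],[132,49],[132,-49],[-132,49],[-132,-49],[49.5,49.5],[49.5,-49.5]])/1e3
W=np.array([A(604,52),A(4,500),A(326,531),B(758,337),A(458,447),A(458,305),A(390,425),A(152,157),A(92,285),B(452,167),B(320,412)])
fc,wc=F.mean(0),W.mean(0); H=(F-fc).T@(W-wc); th=np.arctan2(H[0,1]-H[1,0],H[0,0]+H[1,1])
R=np.array([[np.cos(th),-np.sin(th)],[np.sin(th),np.cos(th)]]); o=wc-R@fc
print("yaw",th,"o",o.round(4)); print(((W-o)@R-F).round(4)*1e3)
inf=lambda w:((w-o)@R*1e3).round(1)
for n,w in [("red",A(307,10,.089)),("black",A(500,110,.089)),("green",A(92,449,.089)),("amber",A(265,533,.089)),("knobtop",A(488,392,.119)),("knobbase",None)]:
    if w is not None: print(n,w.round(4),inf(w))
# circle fit by rim points
for n,pts in dict(green=[(40,450),(91,400),(143,450),(91,498)],black=[(443,115),(555,100),(508,48),(495,172)],amber=[(216,533),(262,484)],red=[(247,10),(369,10),(305,70)]).items():
    print(n,[ (A(*q,.089).round(3).tolist()) for q in pts])
for n,i in [("drop",(165,568))]: print(A(*i,.141),inf(A(*i,.141)))
np.savez("feeder.npz",R=R,o=o,th=th)
E
```

```text
yaw 0.040693661810532106 o [ 0.541  -0.0115]
[[  4.  -10. ]
 [ -4.2  -2.8]
 [ -3.   78.2]
 [  1.1 -12.7]
 [ -0.9  -7.9]
 [  0.4  -6.7]
 [  0.1 -13.7]
 [  3.   -3.7]
 [ -2.7  -6.3]
 [  2.1  -4.9]
 [ -0.1  -9.5]]
red [0.4638 0.1525] [-70.5 167. ]
black [0.6158 0.1586] [ 81.7 166.9]
green [ 0.4622 -0.1874] [ -85.9 -172.6]
amber [ 0.6237 -0.1926] [  75.2 -184.3]
knobtop [ 0.704  -0.0143] [162.7  -9.5]
green [[0.425, -0.206], [0.445, -0.151], [0.499, -0.171], [0.479, -0.226]]
black [[0.581, 0.138], [0.647, 0.181], [0.599, 0.193], [0.636, 0.124]]
amber [[0.587, -0.21], [0.6, -0.155]]
red [[0.428, 0.135], [0.501, 0.171], [0.481, 0.121]]
[ 0.54633837 -0.23380386] [  -3.8 -222.4]
```

```bash
python3 - <<'E'
import numpy as np,pickle
from h import *
p=pickle.load(open("pics/w1.pkl","rb"))
A=lambda x,y,z=.075:onplane(p,265+x/2.2,y/2.2,z)[:2]
B=lambda x,y,z=.075:onplane(p,330+x/4.4,80+y/4.4,z)[:2]
F=np.array([[132,245],[-132,-245],[195,49],[195,-49],[132,49],[132,-49],[-132,49],[-132,-49],[49.5,49.5],[49.5,-49.5]])/1e3
W=np.array([A(604,52),A(4,500),B(758,337),A(458,447),A(458,305),A(390,425),A(152,157),A(92,285),B(452,167),B(320,412)])
fc,wc=F.mean(0),W.mean(0); H=(F-fc).T@(W-wc); th=np.arctan2(H[0,1]-H[1,0],H[0,0]+H[1,1])
R=np.array([[np.cos(th),-np.sin(th)],[np.sin(th),np.cos(th)]]); o=wc-R@fc
print("yaw",th,"o",o.round(4)); print(((W-o)@R-F).round(4)*1e3)
inf=lambda w:((w-o)@R*1e3).round(1)
for n,w in [("red",A(307,10,.089)),("black",A(500,110,.089)),("green",A(92,449,.089)),("amber",A(265,533,.089)),("knobtop",A(488,392,.119)),("drop",A(165,568,.141))]:
    print(n,w.round(4),inf(w))
np.savez("feeder.npz",R=R,o=o,th=th)
E
```

```text
yaw 0.02154082984200625 o [ 0.5416 -0.0183]
[[-0.9 -0.6]
 [ 0.2  1.6]
 [-0.1 -2.1]
 [-0.2  2.7]
 [-0.8  2.7]
 [ 0.8 -4.3]
 [ 1.8  0.7]
 [-2.  -2. ]
 [ 0.8  2.9]
 [ 0.6 -1.7]]
red [0.4638 0.1525] [-74.1 172.5]
black [0.6158 0.1586] [ 78.  175.3]
green [ 0.4622 -0.1874] [ -83.  -167.3]
amber [ 0.6237 -0.1926] [  78.3 -176. ]
knobtop [ 0.704  -0.0143] [162.4   0.5]
drop [ 0.5463 -0.2338] [ 1.000e-01 -2.155e+02]
```

```bash
python3 -m jog '[[[0.38,0.3,0.13,0.15,0,0,0],[0.38,0.6,0.26,0.3,0,0,0],[0.38,0.9,0.38,0.45,0,0,0],[0.38,1,0.42,0.5,0,0,0]]]'; python3 -m jog '[[[0.38,0.3,0.13,0.2,0,0,0],[0.38,0.6,0.26,0.4,0,0,0],[0.38,0.9,0.38,0.6,0,0,0],[0.38,1,0.42,0.7,0,0,0],[0.38,1,0.42,0.7,0,0,0]]]'
```

```text
clock: 1.8
tcp_pos: [0.443, 0.041, 0.2817]
tcp_rot: [[-0.415, 0.91, -0.001], [0.91, 0.415, 0.0], [0.001, -0.001, -1.0]]
wrist_force: [0.7, 0.1, 0.1]
finger_gap: 0.735
clock: 2.3
tcp_pos: [0.4365, 0.2043, 0.1751]
tcp_rot: [[-0.418, 0.908, -0.005], [0.908, 0.418, 0.001], [0.003, -0.004, -1.0]]
wrist_force: [-0.6, -0.6, -1.4]
finger_gap: 0.691
```

```bash
cat >> h.py <<'E'
def shot(n,f):
    from cell import manip; import pickle
    p=manip.camera_params(n); im,d=manip.grab_frame(n)
    cv2.imwrite(f"pics/{f}.png",im[:,:,::-1]); np.save(f"pics/{f}.npy",d); pickle.dump(p,open(f"pics/{f}.pkl","wb"))
    return p,im,d
def fed(w):
    z=np.load("feeder.npz"); return ((np.array(w)[:2]-z["o"])@z["R"]*1e3).round(1)
def wor(f):
    z=np.load("feeder.npz"); return (z["R"]@(np.array(f)/1e3)+z["o"]).round(4)
E
python3 -c "
from h import *
shot('wrist','w2')"
```

```text
(no output)
```

View pics/w2.png

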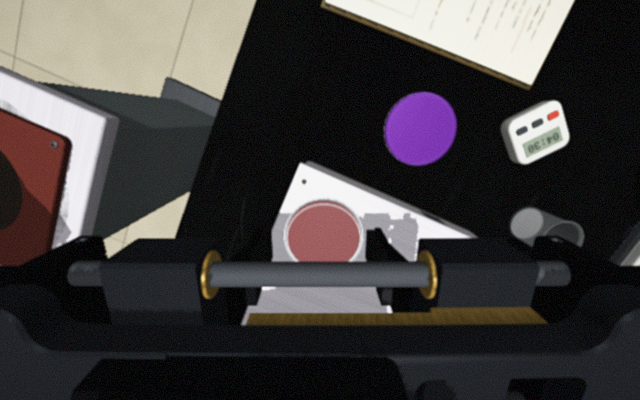

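```bash
python3 -c "
from h import *;import pickle
p=pickle.load(open('pics/w2.pkl','rb'))
P=np.array([onplane(p,u,v,.089)[:2] for u,v in [(285,233),(363,235),(324,200),(298,209),(351,210)]])
from scipy.optimize import least_squares
r=least_squares(lambda c:np.hypot(*(P-c).T)-.045,P.mean(0));print(r.x,r.fun*1e3,fed(r.x))
print([onplane(p,u,v,.075)[:2].round(4) for u,v in [(305,163)]],wor((-132,245)))
"
```

```text
[0.46365927 0.15998817] [-1.72101281 -1.64608695  0.53708117  0.03565669 -0.05951652] [-74.1 180. ]
[array([0.4106, 0.2265])] [0.4044 0.2238]
```

```bash
python3 -m jog '[[[0.38,0.09,0.04,0.1,0,0,0],[0.38,0.09,0.04,0.3,0,0,0],[0.38,0.09,0.04,0.5,0,0,0],[0.38,0.09,0.04,0.6,0,0,0],[0.38,0.09,0.04,0.63,0,0,0],[0.38,0.09,0.04,0.63,0,0,0]]]'; python3 -c "
from h import *
shot('wrist','w3');shot('scene','s3')
c=cv2.imread('pics/s3.png')[165:275,220:400];cv2.imwrite('pics/s3c.png',cv2.resize(c,None,fx=4,fy=4,interpolation=2))"
```

```text
clock: 2.95
tcp_pos: [0.4396, 0.2156, 0.0842]
tcp_rot: [[-0.413, 0.911, -0.0], [0.911, 0.413, -0.0], [-0.0, -0.0, -1.0]]
wrist_force: [0.4, 0.2, -0.1]
finger_gap: 0.691
```

View pics/w3.png

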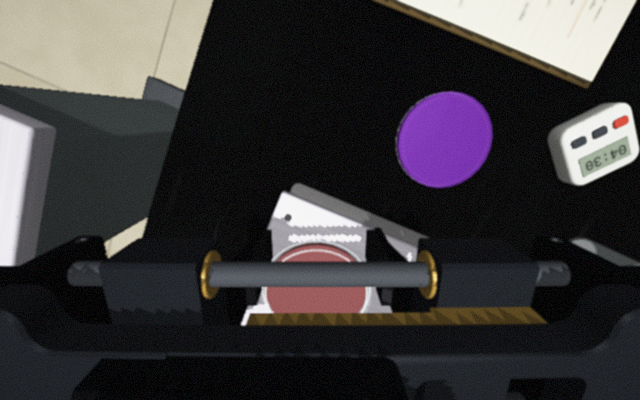

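View pics/s3c.png

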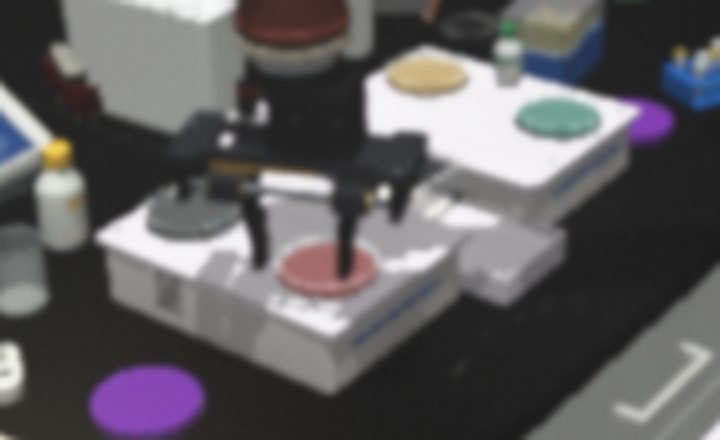

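```bash
python3 -c "
from h import *;import pickle
from cell import manip
s=manip.observe();T=np.array(s['tcp_rot']);t=np.array(s['tcp_pos']);print(t)
for n in ['s3','w3']:
  p=pickle.load(open(f'pics/{n}.pkl','rb'))
  q=proj(p,[t,t+T@[0,.0375,0],t+T@[0,-.0375,0],[.464,.156,.089]])
  print(n,q.round(1),((q-[220,165])*4).round(0))
"
```

```text
[0.44003186 0.21638538 0.08509702]
s3 [[295.4 240.5]
 [284.1 239.2]
 [306.8 241.8]
 [301.6 229.2]] [[301. 302.]
 [256. 297.]
 [347. 307.]
 [326. 257.]]
w3 [[318.6 224.4]
 [368.8 224.5]
 [268.5 224.4]
 [314.7 301.7]] [[395. 238.]
 [595. 238.]
 [194. 238.]
 [379. 547.]]
```

```bash
python3 -c "
from h import *
c=cv2.imread('pics/s3.png')[210:260,260:340];cv2.imwrite('pics/s3d.png',cv2.resize(c,None,fx=10,fy=10,interpolation=2))
c=cv2.imread('pics/w3.png')[180:330,220:420];cv2.imwrite('pics/w3d.png',cv2.resize(c,None,fx=4,fy=4,interpolation=2))"
```

```text
(no output)
```

View pics/s3d.png

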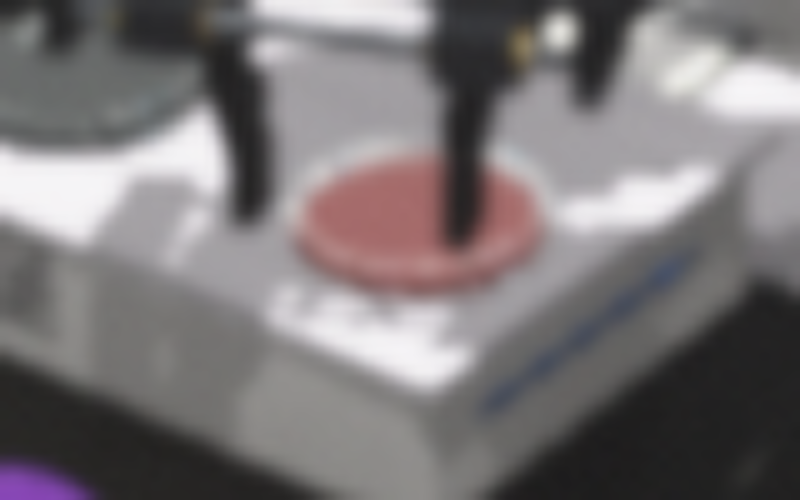

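View pics/w3d.png

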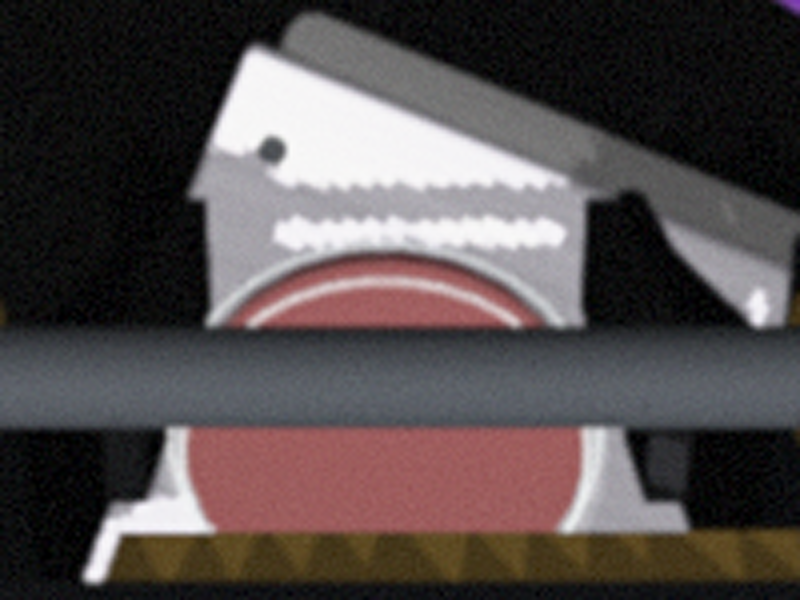

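```bash
python3 -c "
from h import *;import pickle
from cell import manip
s=manip.observe();T=np.array(s['tcp_rot']);t=np.array(s['tcp_pos'])
p=pickle.load(open('pics/w3.pkl','rb'));d=np.load('pics/w3.npy')
for u,v in [(369,232),(372,236),(372,245),(375,255),(380,295),(386,300),(268,232),(265,240),(262,250),(253,295),(252,303),(316,250),(316,300),(280,193),(316,240)]:
  w=bydepth(p,u,v,d[v,u]);print((u,v),d[v,u].round(3),w.round(3),(T.T@(w-t)).round(3))
p=pickle.load(open('pics/s3.pkl','rb'));d=np.load('pics/s3.npy')
for u,v in [(305,233),(306,231),(306,226),(285,230),(284,227)]:
  w=bydepth(p,u,v,d[v,u]);print((u,v),d[v,u].round(3),w.round(3),(T.T@(w-t)).round(3))
"
```

```text
(369, 232) 0.171 [0.465 0.237 0.12 ] [ 0.009  0.031 -0.035]
(372, 236) 0.164 [0.465 0.238 0.127] [ 0.009  0.032 -0.041]
(372, 245) 0.156 [0.464 0.236 0.136] [ 0.008  0.03  -0.051]
(375, 255) 0.149 [0.466 0.234 0.143] [ 0.005  0.031 -0.058]
(380, 295) 0.136 [0.471 0.222 0.161] [-0.007  0.03  -0.076]
(386, 300) 0.132 [0.473 0.223 0.164] [-0.008  0.033 -0.079]
(268, 232) 0.169 [0.408 0.212 0.121] [ 0.009 -0.031 -0.036]
(265, 240) 0.159 [0.408 0.212 0.132] [ 0.009 -0.031 -0.047]
(262, 250) 0.15 [0.409 0.21  0.142] [ 0.007 -0.031 -0.056]
(253, 295) 0.131 [0.413 0.2   0.165] [-0.004 -0.031 -0.08 ]
(252, 303) 0.133 [0.415 0.194 0.164] [-0.01  -0.032 -0.079]
(316, 250) 0.209 [0.446 0.198 0.088] [-0.02  -0.002 -0.003]
(316, 300) 0.222 [0.465 0.157 0.087] [-0.065 -0.002 -0.002]
(280, 193) 0.289 [ 0.403  0.201 -0.001] [ 0.001 -0.041  0.086]
(316, 240) 0.214 [0.444 0.203 0.082] [-0.014 -0.002  0.004]
(305, 233) 1.296 [0.405 0.209 0.122] [ 0.008 -0.035 -0.037]
(306, 231) 1.289 [0.401 0.209 0.131] [ 0.01  -0.039 -0.046]
(306, 226) 1.28 [0.4  0.21 0.15] [ 0.01  -0.039 -0.064]
(285, 230) 1.307 [0.464 0.236 0.125] [ 0.008  0.03  -0.04 ]
(284, 227) 1.301 [0.465 0.238 0.136] [ 0.009  0.032 -0.051]
```

```bash
python3 -c "
from h import *;import pickle
from cell import manip
s=manip.observe();T=np.array(s['tcp_rot']);t=np.array(s['tcp_pos'])
for n in ['w3','w1','w2']:
  p=pickle.load(open(f'pics/{n}.pkl','rb'));d=np.load(f'pics/{n}.npy')
  K,k,R,tt=cam(p)
  # tool frame from camera: use fixed cam->tool
  Rc=np.array([[0,-.96,-.281],[1,0,0],[0,-.281,.96]]);oc=np.array([.077,.001,-.194])
  out=[]
  V,U=np.mgrid[200:330,180:460]
  pts=cv2.undistortPoints(np.stack([U.ravel(),V.ravel()],1)[:,None].astype(float),K,np.array([k,0,0,0,0.]))[:,0]
  D=d[200:330,180:460].ravel()
  X=np.c_[pts*D[:,None],D]@Rc.T+oc
  ok=(D>0)&(np.abs(X[:,0])<.04)&(X[:,2]<-.01)&(np.abs(X[:,1])>.015)
  Y=X[ok]
  for a in np.arange(-.11,-.01,.01):
    m=(Y[:,2]>=a)&(Y[:,2]<a+.01)
    if m.sum()>3:
      for sg in (-1,1):
        q=Y[m&(np.sign(Y[:,1])==sg)]
        if len(q):print(n,a.round(2),sg,len(q),'x',q[:,0].min().round(3),q[:,0].max().round(3),'y',q[:,1].min().round(3),q[:,1].max().round(3))
"
```

```text
w3 -0.11 -1 598 x -0.004 0.038 y -0.046 -0.033
w3 -0.11 1 495 x 0.002 0.038 y 0.035 0.049
w3 -0.1 -1 297 x -0.011 0.013 y -0.035 -0.033
w3 -0.1 1 221 x -0.005 0.013 y 0.035 0.037
w3 -0.09 -1 372 x -0.011 0.007 y -0.034 -0.029
w3 -0.09 1 355 x -0.011 0.006 y 0.031 0.036
w3 -0.08 -1 167 x -0.011 0.012 y -0.042 -0.029
w3 -0.08 1 156 x -0.01 0.012 y 0.031 0.044
w3 -0.07 -1 224 x -0.01 0.012 y -0.041 -0.029
w3 -0.07 1 229 x -0.009 0.012 y 0.031 0.043
w3 -0.06 -1 219 x -0.001 0.012 y -0.039 -0.029
w3 -0.06 1 225 x -0.002 0.012 y 0.031 0.042
w3 -0.05 -1 196 x -0.008 0.012 y -0.038 -0.029
w3 -0.05 1 194 x -0.007 0.012 y 0.031 0.04
w3 -0.04 -1 157 x -0.009 0.012 y -0.038 -0.029
w3 -0.04 1 155 x -0.009 0.011 y 0.031 0.04
w1 -0.11 -1 597 x -0.004 0.037 y -0.05 -0.046
w1 -0.11 1 478 x 0.002 0.038 y 0.048 0.052
w1 -0.1 -1 426 x -0.011 0.013 y -0.048 -0.047
w1 -0.1 1 297 x -0.006 0.013 y 0.048 0.05
w1 -0.09 -1 436 x -0.012 0.006 y -0.048 -0.042
w1 -0.09 1 396 x -0.011 0.006 y 0.044 0.05
w1 -0.08 -1 189 x -0.01 0.012 y -0.055 -0.042
w1 -0.08 1 196 x -0.011 0.012 y 0.044 0.058
w1 -0.07 -1 242 x -0.0
[... 358 characters left out ...]
-0.004 0.038 y -0.047 -0.033
w2 -0.11 1 503 x 0.002 0.038 y 0.035 0.049
w2 -0.1 -1 305 x -0.011 0.013 y -0.035 -0.033
w2 -0.1 1 224 x -0.006 0.013 y 0.035 0.037
w2 -0.09 -1 375 x -0.011 0.006 y -0.034 -0.029
w2 -0.09 1 351 x -0.012 0.006 y 0.031 0.036
w2 -0.08 -1 161 x -0.01 0.012 y -0.042 -0.029
w2 -0.08 1 164 x -0.011 0.012 y 0.031 0.044
w2 -0.07 -1 230 x -0.01 0.012 y -0.041 -0.029
w2 -0.07 1 227 x -0.01 0.012 y 0.031 0.043
w2 -0.06 -1 224 x -0.002 0.012 y -0.039 -0.029
w2 -0.06 1 222 x -0.001 0.012 y 0.031 0.041
w2 -0.05 -1 189 x -0.007 0.012 y -0.038 -0.029
w2 -0.05 1 194 x -0.008 0.012 y 0.031 0.04
w2 -0.04 -1 159 x -0.01 0.012 y -0.038 -0.029
w2 -0.04 1 154 x -0.009 0.012 y 0.031 0.04
```

```bash
python3 -c "
from h import *
d=np.load('pics/w3.npy')
im=cv2.imread('pics/w3.png')
g=np.clip(d/0.35,0,1)*255
cv2.imwrite('pics/w3z.png',cv2.resize(np.hstack([cv2.applyColorMap(g.astype('uint8'),cv2.COLORMAP_JET)[180:330,200:440],cv2.convertScaleAbs(im[180:330,200:440],alpha=2.5,beta=20)]),None,fx=1.66,fy=3,interpolation=0))
"
```

```text
(no output)
```

View pics/w3z.png

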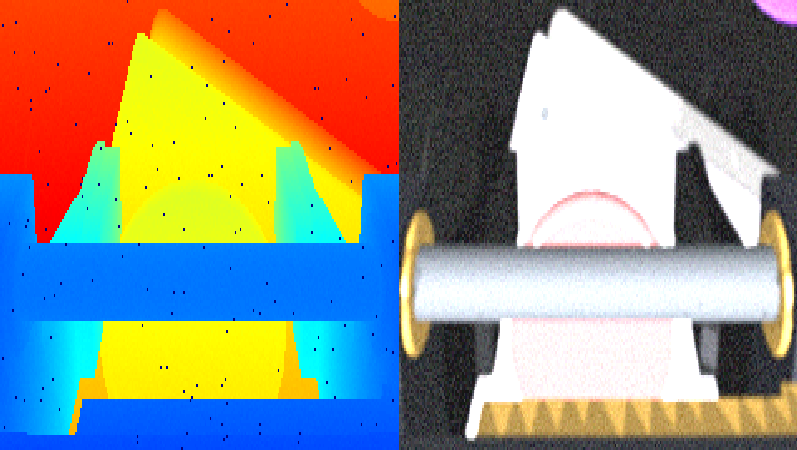

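```bash
python3 -m jog '[[[0.38,-0.07,0,0,0,0,0],[0.38,-0.14,0,0,0,0,0],[0.38,-0.2,0,0,0,0,0],[0.38,-0.23,0,0,0,0,0]]]'; python3 -c "
from h import *
shot('wrist','w4')
c=cv2.imread('pics/w4.png')[180:330,200:440];cv2.imwrite('pics/w4d.png',cv2.resize(c,None,fx=3.3,fy=3.3,interpolation=2))"
```

```text
clock: 3.45
tcp_pos: [0.4541, 0.1833, 0.084]
tcp_rot: [[-0.413, 0.911, 0.0], [0.911, 0.413, -0.0], [-0.0, 0.0, -1.0]]
wrist_force: [0.7, -0.3, 0.2]
finger_gap: 0.692
```

View pics/w4d.png

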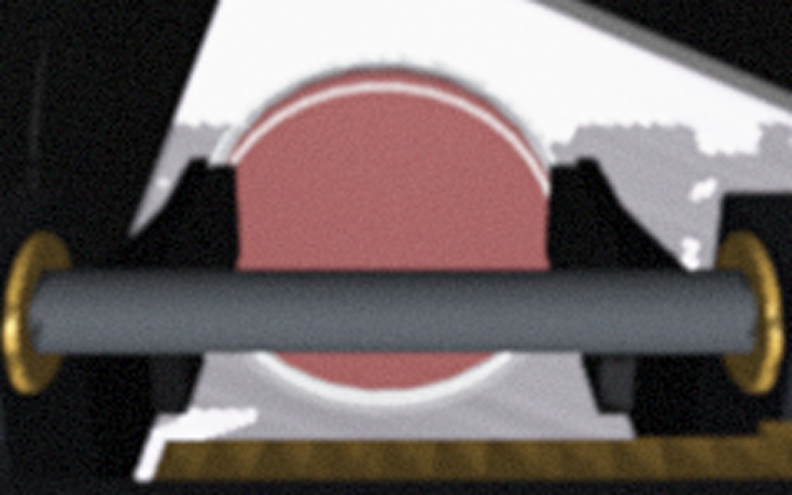

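```bash
python3 -c "
from h import *;import pickle
for n in ['w3','w4']:
  p=pickle.load(open(f'pics/{n}.pkl','rb'));d=np.load(f'pics/{n}.npy')
  K,k,R,tt=cam(p)
  Rc=np.array([[0,-.96,-.281],[1,0,0],[0,-.281,.96]]);oc=np.array([.077,.001,-.194])
  V,U=np.mgrid[215:262,240:400]
  pts=cv2.undistortPoints(np.stack([U.ravel(),V.ravel()],1)[:,None].astype(float),K,np.array([k,0,0,0,0.]))[:,0]
  D=d[215:262,240:400].ravel();X=np.c_[pts*D[:,None],D]@Rc.T+oc
  m=(D>0)&(X[:,2]<-.015)&(np.abs(X[:,1])>.025)
  print(n,np.histogram(X[m][:,2],bins=np.arange(-.06,-.014,.004)))
  m=(D>0)&(np.abs(X[:,1])<.02)&(D>.19); print(np.median(X[m][:,2]))
"
```

```text
w3 (array([207, 162, 159, 160, 146, 155, 136,  21,   0,   0,   0]), array([-0.06 , -0.056, -0.052, -0.048, -0.044, -0.04 , -0.036, -0.032,
       -0.028, -0.024, -0.02 , -0.016]))
0.008641469542909758
w4 (array([203, 165, 159, 152, 152, 150, 142,  24,   0,   0,   0]), array([-0.06 , -0.056, -0.052, -0.048, -0.044, -0.04 , -0.036, -0.032,
       -0.028, -0.024, -0.02 , -0.016]))
-0.004049253060842167
```

The push left the red dish untouched. The depth maps put the fingertips about 31 mm above the reported TCP, so I'll back off and go lower while watching the force.

```bash
python3 -m jog '[[[0.38,0.1,0,0,0,0,0],[0.38,0.24,0,0,0,0,0],[0.38,0.24,0,0.06,0,0,0],[0.38,0.24,0,0.12,0,0,0],[0.38,0.24,0,0.16,0,0,0],[0.38,0.24,0,0.16,0,0,0]]]';python3 -m jog '[[[0.38,0,0,0.03,0,0,0],[0.38,0,0,0.06,0,0,0],[0.38,0,0,0.06,0,0,0]]]'; python3 -c "
from h import *
shot('scene','s5')
c=cv2.imread('pics/s5.png')[210:260,260:340];cv2.imwrite('pics/s5d.png',cv2.resize(c,None,fx=10,fy=10,interpolation=2))
shot('wrist','w5')
c=cv2.imread('pics/w5.png')[180:330,200:440];cv2.imwrite('pics/w5d.png',cv2.resize(c,None,fx=3.3,fy=3.3,interpolation=2))"
```

```text
clock: 4.1
tcp_pos: [0.4379, 0.2166, 0.0586]
tcp_rot: [[-0.414, 0.91, -0.002], [0.91, 0.414, -0.001], [0.0, -0.002, -1.0]]
wrist_force: [0.6, 0.3, -0.1]
finger_gap: 0.69
clock: 4.4
tcp_pos: [0.4381, 0.2174, 0.0502]
tcp_rot: [[-0.415, 0.91, -0.001], [0.91, 0.415, -0.0], [0.0, -0.001, -1.0]]
wrist_force: [-0.4, -0.6, -0.1]
finger_gap: 0.693
```

View pics/s5d.png

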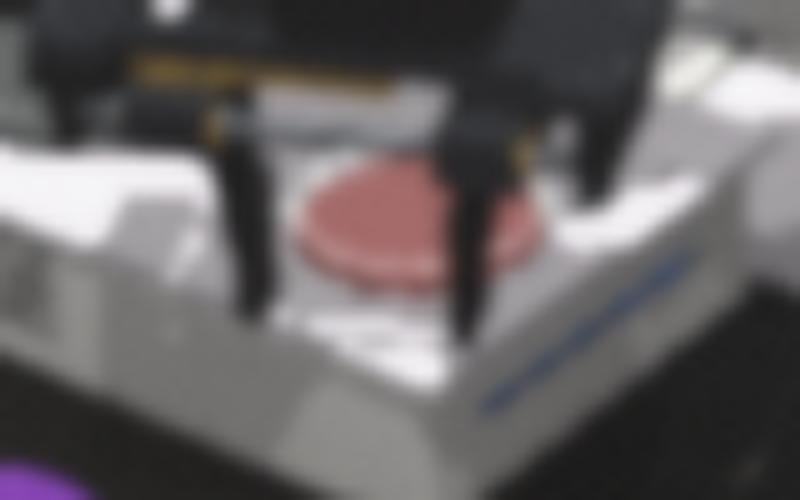

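View pics/w5d.png

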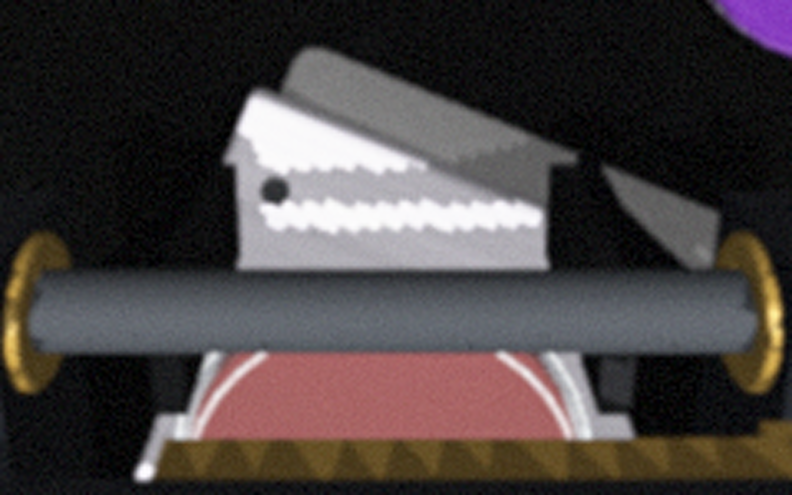

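```bash
python3 -c "
from h import *;import pickle
from cell import manip
s=manip.observe();T=np.array(s['tcp_rot']);t=np.array(s['tcp_pos'])
p=pickle.load(open('pics/s5.pkl','rb'));d=np.load('pics/s5.npy')
for u,v in [(319,229),(319,226),(320,220),(306,242),(285,240),(267,222),(305,225)]:
  w=bydepth(p,u,v,d[v,u]);print((u,v),d[v,u].round(3),w.round(3),(T.T@(w-t)).round(3))
"
cat > /dev/null; python3 -c "
import cv2
c=cv2.imread('pics/side0.png')[200:330,20:140];cv2.imwrite('pics/side0g.png',cv2.resize(c,None,fx=5,fy=4.5,interpolation=2))"
```

```text
(319, 229) 1.244 [0.347 0.213 0.159] [ 0.034 -0.085 -0.109]
(319, 226) 1.239 [0.346 0.213 0.17 ] [ 0.034 -0.086 -0.119]
(320, 220) 1.229 [0.344 0.212 0.191] [ 0.034 -0.089 -0.14 ]
(306, 242) 1.303 [0.399 0.213 0.093] [ 0.012 -0.038 -0.042]
(285, 240) 1.323 [0.465 0.238 0.089] [ 0.007  0.032 -0.038]
(267, 222) 1.272 [0.494 0.282 0.166] [ 0.036  0.077 -0.115]
(305, 225) 1.246 [0.384 0.232 0.169] [ 0.036 -0.043 -0.119]
```

View pics/side0g.png

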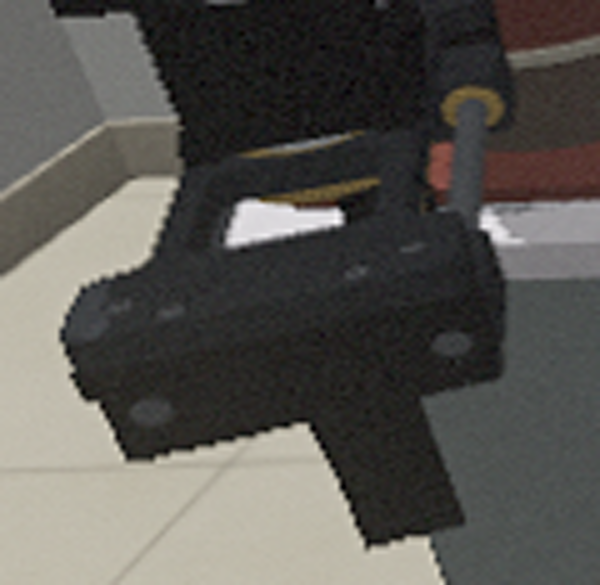

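```bash
python3 -m jog '[[[0.38,-0.06,0,0.013,0,0,0],[0.38,-0.12,0,0.013,0,0,0],[0.38,-0.18,0.01,0.013,0,0,0],[0.38,-0.25,0.03,0.013,0,0,0],[0.38,-0.32,0.05,0.013,0,0,0],[0.38,-0.39,0.07,0.013,0,0,0],[0.38,-0.46,0.09,0.013,0,0,0],[0.38,-0.53,0.11,0.013,0,0,0],[0.38,-0.6,0.13,0.013,0,0,0],[0.38,-0.67,0.15,0.013,0,0,0],[0.38,-0.72,0.165,0.013,0,0,0],[0.38,-0.72,0.165,0.013,0,0,0]]]'; python3 -c "
from h import *
shot('scene','s6');shot('side','d6')
a=cv2.resize(cv2.imread('pics/s6.png')[165:275,220:400],None,fx=4,fy=4,interpolation=2);cv2.imwrite('pics/s6c.png',a)
a=cv2.resize(cv2.imread('pics/d6.png')[150:270,240:400],None,fx=4.5,fy=4.5,interpolation=2);cv2.imwrite('pics/d6c.png',a)
shot('wrist','w6')"
```

```text
clock: 5.7
tcp_pos: [0.5065, 0.1286, 0.0487]
tcp_rot: [[-0.413, 0.911, 0.0], [0.911, 0.413, -0.0], [-0.0, -0.0, -1.0]]
wrist_force: [0.7, 0.8, -0.4]
finger_gap: 0.694
```

View pics/s6c.png

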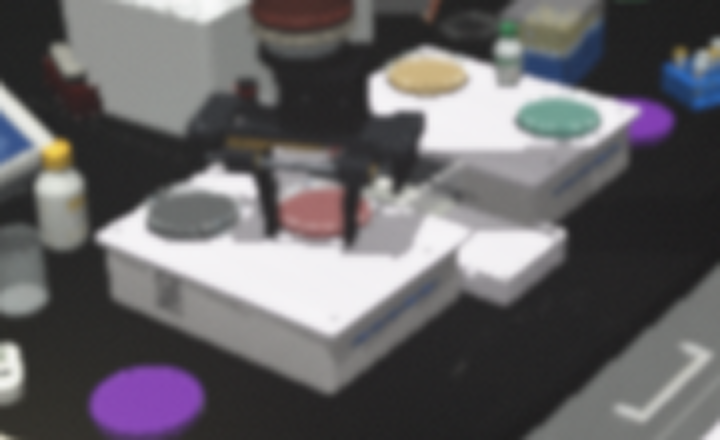

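View pics/d6c.png

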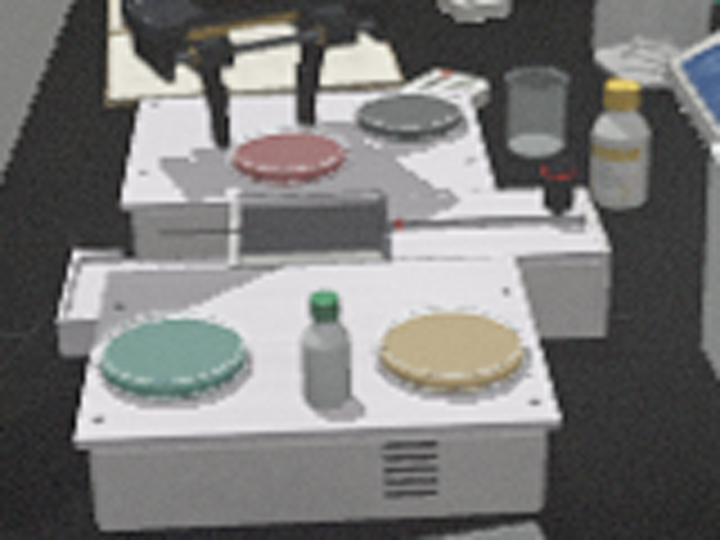

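View pics/w6.png

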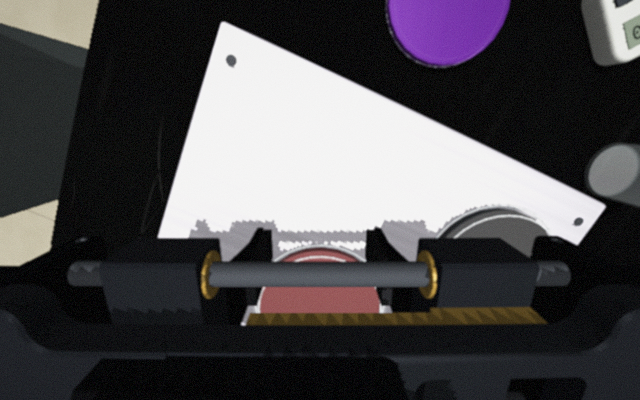

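```bash
python3 -c "
from h import *;import pickle
p=pickle.load(open('pics/d6.pkl','rb'));A=lambda x,y,z:onplane(p,240+x/4.5,150+y/4.5,z)
print('red',A(289,157,.088),fed(A(289,157,.088)))
print('L',A(235,155,.088),'R',A(345,155,.088))
for q in [(240,192),(386,193),(390,257),(230,262)]: print(fed(A(*q,.075)),A(*q,.075))
for q in [(75,440),(562,420),(142,97),(475,97),(525,262),(108,265)]: print(fed(A(*q,.075)),A(*q,.075))
p=pickle.load(open('pics/s6.pkl','rb'));w=onplane(p,220+323/4,165+212/4,.088);print('scene',w,fed(w))
d=np.load('pics/d6.npy');
u,v=304,185;P=pickle.load(open('pics/d6.pkl','rb'));print(bydepth(P,u,v,d[v,u]))
print(wor((0,85)),wor((0,0)))
"
```

```text
red [0.52675602 0.06556934 0.088     ] [-13.1  84.2]
L [0.48789773 0.07172564 0.088     ] R [0.56691316 0.06637463 0.088     ]
[-48.3  56. ] [0.49209663 0.0366159  0.075     ]
[53.9 45.4] [0.59455827 0.02819226 0.075     ]
[ 50.2 -51.6] [ 0.5928898  -0.06882729  0.075     ]
[-53.3 -49.8] [ 0.48939348 -0.0692233   0.075     ]
[-132.3 -248.5] [ 0.41476476 -0.26960465  0.075     ]
[ 130.2 -250.2] [ 0.67722702 -0.26563959  0.075     ]
[-129.3  242. ] [0.40713673 0.2208519  0.075     ]
[136.3 217.5] [0.673185   0.20208431 0.075     ]
[136.2 -65.9] [ 0.67920107 -0.08127402  0.075     ]
[-131.8  -47.2] [ 0.41084579 -0.06838014  0.075     ]
scene [0.51555413 0.09828464 0.088     ] [-23.6 117.2]
[0.52606729 0.06397081 0.08834234]
[0.5398 0.0666] [ 0.5416 -0.0183]
```

```bash
python3 -m jog '[[[0.38,-0.06,0.01,0,0,0,0],[0.38,-0.12,0.02,0,0,0,0],[0.38,-0.17,0.03,0,0,0,0],[0.38,-0.23,0.005,0,0,0,0],[0.38,-0.28,-0.02,0,0,0,0],[0.38,-0.28,-0.02,0,0,0,0]]]'; python3 -c "
from h import *
shot('side','d7')
a=cv2.resize(cv2.imread('pics/d7.png')[165:225,260:360],None,fx=8,fy=8,interpolation=2);cv2.imwrite('pics/d7c.png',a)"
```

```text
clock: 6.45
tcp_pos: [0.5203, 0.0883, 0.0487]
tcp_rot: [[-0.413, 0.911, -0.0], [0.911, 0.413, -0.001], [-0.001, -0.001, -1.0]]
wrist_force: [0.4, -0.5, 0.1]
finger_gap: 0.687
```

View pics/d7c.png

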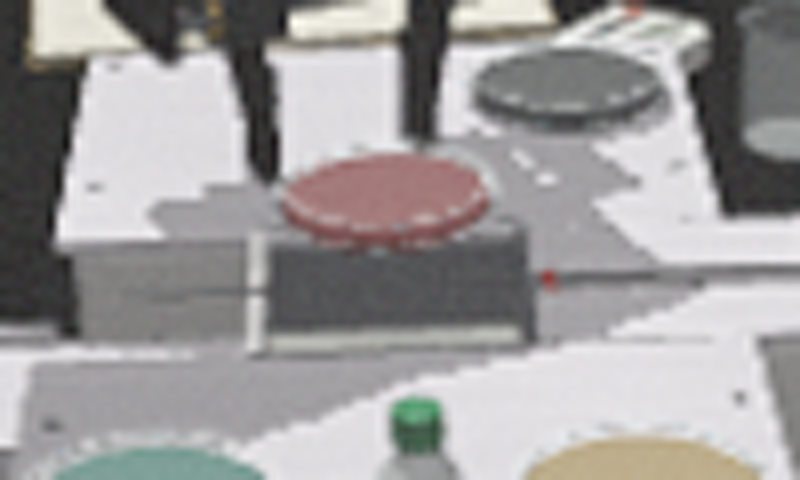

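```bash
python3 -c "
from h import *;import pickle
p=pickle.load(open('pics/d7.pkl','rb'));A=lambda x,y,z:onplane(p,260+x/8,165+y/8,z)
for q in [(281,197),(491,190)]:
  print(A(*q,.086),fed(A(*q,.086)))
for q in [(527,228),(270,236),(535,345),(262,352),(250,236)]: print(A(*q,.075),fed(A(*q,.075)))
# overlay: projected ring + well rect
im=cv2.imread('pics/d7.png')
S=8
def pl(P,c):
  q=((proj(p,P)-[260,165]+.5)*S).astype(int); cv2.polylines(a,[q.reshape(-1,1,2)],True,c,1)
a=cv2.resize(im[165:225,260:360],None,fx=8,fy=8,interpolation=2)
th=np.linspace(0,6.28,60)
for c in [(.539,.0473)]:
  for z in (.089,.075): pl(np.c_[c[0]+.045*np.cos(th),c[1]+.045*np.sin(th),0*th+z],(0,255,0))
pl([[*wor(f),.075] for f in [(-49.5,-49.5),(49.5,-49.5),(49.5,49.5),(-49.5,49.5)]],(255,0,0))
cv2.imwrite('pics/d7o.png',a)
"
```

```text
[0.49831061 0.03535858 0.086     ] [-42.2  54.6]
[0.58110692 0.03643102 0.086     ] [40.6 53.9]
[0.59466621 0.0236876  0.075     ] [53.9 40.9]
[0.49388026 0.02303142 0.075     ] [-46.9  42.4]
[ 0.59320019 -0.07521548  0.075     ] [ 50.3 -58. ]
[ 0.49433917 -0.07438446  0.075     ] [-48.5 -55. ]
[0.48604202 0.02354747 0.075     ] [-54.7  43.1]
```

View pics/d7o.png

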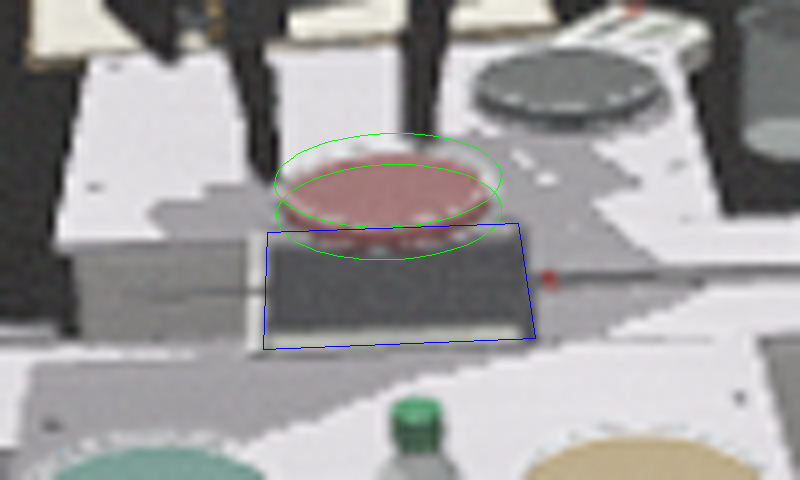

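```bash
python3 -m jog '[[[0.38,-0.04,-0.001,0,0,0,0],[0.38,-0.07,-0.003,0,0,0,0],[0.38,-0.13,-0.03,0,0,0,0],[0.38,-0.19,-0.057,0,0,0,0],[0.38,-0.25,-0.084,0,0,0,0],[0.38,-0.31,-0.111,0,0,0,0],[0.38,-0.37,-0.138,0,0,0,0],[0.38,-0.41,-0.156,0,0,0,0],[0.38,-0.41,-0.156,0,0,0,0]]]'; python3 -c "
from h import *
shot('side','d8')
a=cv2.resize(cv2.imread('pics/d8.png')[165:225,260:360],None,fx=8,fy=8,interpolation=2);cv2.imwrite('pics/d8c.png',a)"
```

```text
clock: 7.4
tcp_pos: [0.5246, 0.0232, 0.0488]
tcp_rot: [[-0.413, 0.911, -0.0], [0.911, 0.413, -0.0], [-0.0, -0.0, -1.0]]
wrist_force: [-0.9, -0.1, -0.0]
finger_gap: 0.691
```

View pics/d8c.png

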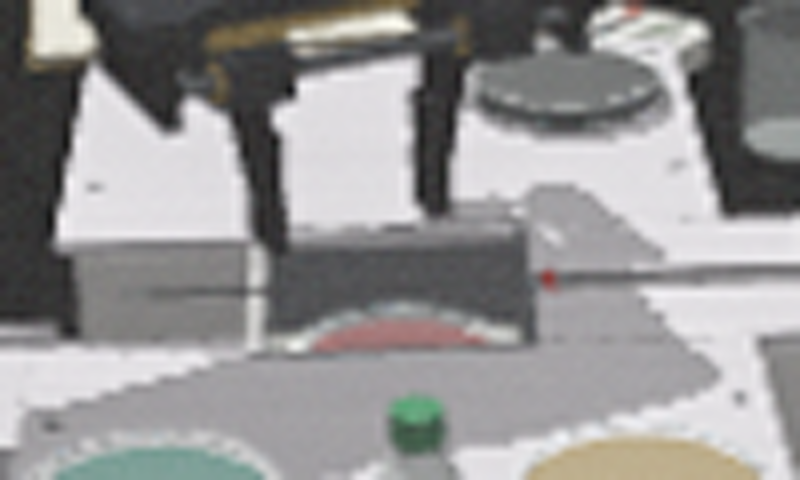

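```bash
python3 -m jog '[[[0.38,0,0,-0.3,0,0,0],[0.38,0,0,-0.6,0,0,0.07],[0.38,-0.2,-0.2,-0.8,0,0,0.14],[0.38,-0.4,-0.4,-0.9,0,0,0.21],[0.38,-0.6,-0.55,-0.9,0,0,0.28],[0.38,-0.8,-0.7,-0.9,0,0,0.34],[0.38,-0.9,-0.8,-0.9,0,0,0.408],[0.38,-0.9,-0.8,-0.9,0,0,0.408]]]'; python3 -c "
from h import *
shot('wrist','w9');shot('side','d9')
a=cv2.resize(cv2.imread('pics/d9.png')[165:225,260:360],None,fx=8,fy=8,interpolation=2);cv2.imwrite('pics/d9c.png',a)"
```

```text
clock: 8.25
tcp_pos: [0.4704, -0.151, 0.1837]
tcp_rot: [[0.422, 0.907, -0.001], [0.907, -0.422, -0.001], [-0.001, -0.0, -1.0]]
wrist_force: [-0.1, -0.0, 0.3]
finger_gap: 0.689
```

View pics/w9.png

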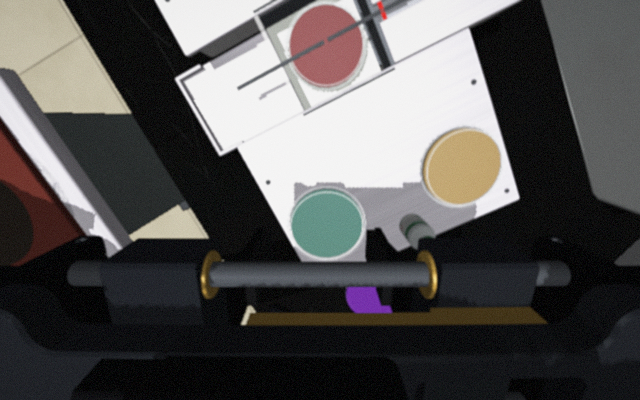

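View pics/d9c.png

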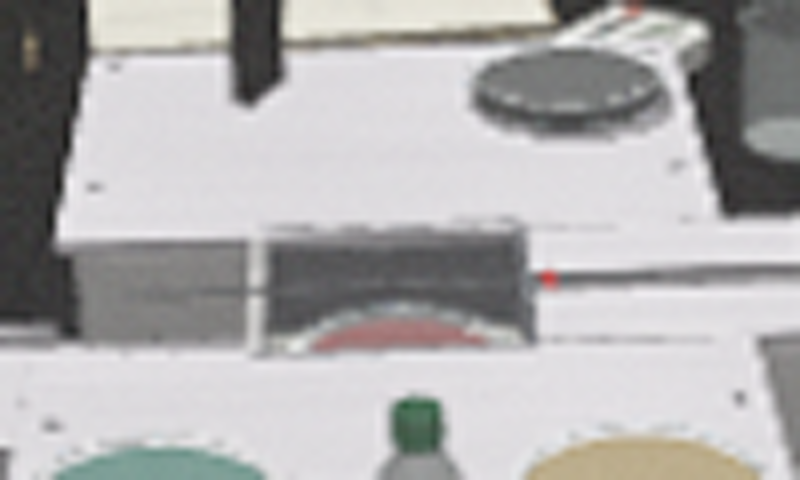

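```bash
python3 -c "
from h import *;import pickle
p=pickle.load(open('pics/w9.pkl','rb'));im=cv2.imread('pics/w9.png');h=cv2.cvtColor(im,cv2.COLOR_BGR2HSV)
for n,(a,b),box in [('green',(70,100),(180,262,270,380)),('amber',(10,30),(115,215,400,520)),('red',(170,180),(0,95,270,380))]:
  m=((h[...,0]>=a)&(h[...,0]<=b)&(h[...,1]>60)).astype('uint8');k=np.zeros_like(m);k[box[0]:box[1],box[2]:box[3]]=m[box[0]:box[1],box[2]:box[3]]
  c=max(cv2.findContours(k,0,1)[0],key=cv2.contourArea);e=cv2.fitEllipse(c)
  z={'red':.044}.get(n,.089);w=onplane(p,*e[0],z-.003);print(n,np.round(e[0],1),np.round(e[1],1),w.round(4),fed(w))
a=cv2.resize(im[0:170,170:530],None,fx=2.2,fy=2.2,interpolation=2);cv2.imwrite('pics/w9c.png',a)
"
```

```text
green [326.3 224.7] [61.6 68. ] [ 0.4628 -0.1898  0.086 ] [ -82.5 -169.7]
amber [462.1 166.3] [68.4 78. ] [ 0.6221 -0.1901  0.086 ] [  76.7 -173.4]
red [326.4  44.5] [64.3 75. ] [ 0.5443 -0.014   0.041 ] [2.7 4.3]
```

View pics/w9c.png

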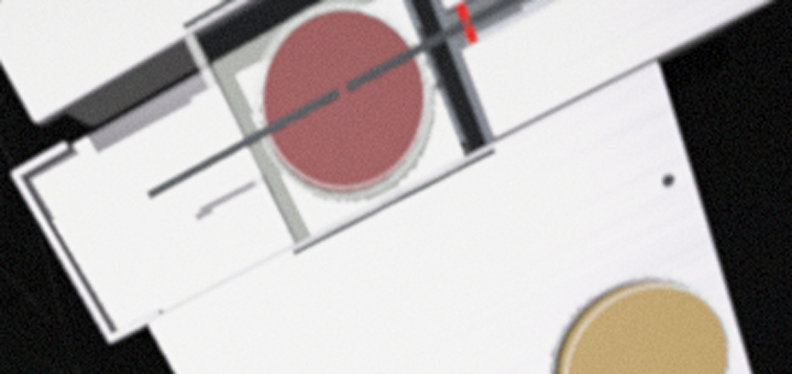

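```bash
python3 -m jog '[[[0.38,-0.3,0.03,0.1,0,0,0],[0.38,-0.6,0.063,0.2,0,0,0],[0.38,-0.71,0.063,0.35,0,0,0],[0.38,-0.71,0.063,0.55,0,0,0],[0.38,-0.71,0.063,0.75,0,0,0],[0.38,-0.71,0.063,0.85,0,0,0],[0.38,-0.71,0.063,0.9,0,0,0],[0.38,-0.71,0.063,0.9,0,0,0]]]'; python3 -c "
from h import *
shot('wrist','w10')
import pickle;p=pickle.load(open('pics/w9.pkl','rb'))
for q in [(304.5,113.6),(393.6,68.6),(171+5,77),(219,154)]: print(onplane(p,*q,.075).round(4),fed(onplane(p,*q,.075)))"
```

```text
clock: 9.15
tcp_pos: [0.4363, -0.2475, 0.0483]
tcp_rot: [[0.411, 0.912, -0.001], [0.912, -0.411, 0.001], [0.001, -0.001, -1.0]]
wrist_force: [0.5, -0.1, 0.3]
finger_gap: 0.688
[ 0.4922 -0.0706  0.075 ] [-50.6 -51.2]
[ 0.5925 -0.0691  0.075 ] [ 49.8 -51.8]
[0.3891 0.0173 0.075 ] [-151.8   38.9]
[ 0.3891 -0.0691  0.075 ] [-153.6  -47.5]
```

View pics/w10.png

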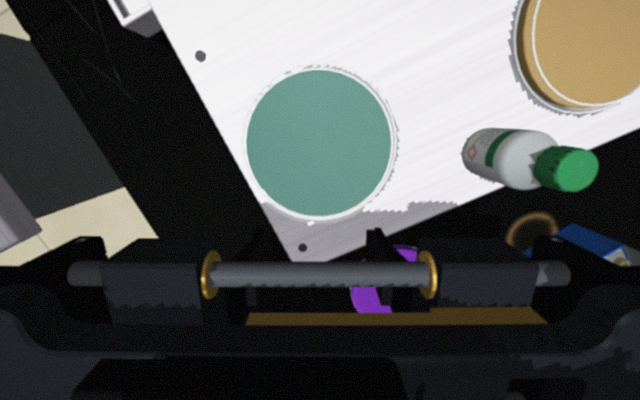

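```bash
python3 -m jog '[[[0.38,0.06,0,0,0,0,0],[0.38,0.12,0,0,0,0,0],[0.38,0.19,0.02,0,0,0,0],[0.38,0.26,0.045,0,0,0,0],[0.38,0.33,0.07,0,0,0,0],[0.38,0.4,0.093,0,0,0,0],[0.38,0.47,0.116,0,0,0,0],[0.38,0.54,0.14,0,0,0,0],[0.38,0.61,0.163,0,0,0,0],[0.38,0.68,0.187,0,0,0,0],[0.38,0.75,0.21,0,0,0,0],[0.38,0.82,0.234,0,0,0,0]]]';  python3 -m jog '[[[0.38,0.06,0.02,0,0,0,0],[0.38,0.12,-0.005,0,0,0,0],[0.38,0.18,-0.033,0,0,0,0],[0.38,0.2,-0.042,0,0,0,0],[0.38,0.2,-0.042,0,0,0,0]]]'; python3 -c "
from h import *
shot('wrist','w11');shot('side','d11')
import pickle;p=pickle.load(open('pics/w11.pkl','rb'));im=cv2.imread('pics/w11.png');h=cv2.cvtColor(im,cv2.COLOR_BGR2HSV)
m=((h[...,0]>=70)&(h[...,0]<=100)&(h[...,1]>60)).astype('uint8');m[260:]=0;m[:,450:]=0;m[:,:200]=0
c=max(cv2.findContours(m,0,1)[0],key=cv2.contourArea);e=cv2.fitEllipse(c);w=onplane(p,*e[0],.087);print(e,w,fed(w))
a=cv2.resize(cv2.imread('pics/d11.png')[165:225,260:360],None,fx=8,fy=8,interpolation=2);cv2.imwrite('pics/d11c.png',a)"
```

```text
clock: 10.4
tcp_pos: [0.5194, -0.1508, 0.0488]
tcp_rot: [[0.414, 0.91, -0.0], [0.91, -0.414, 0.0], [0.0, -0.0, -1.0]]
wrist_force: [0.4, -1.5, -0.2]
finger_gap: 0.694
clock: 10.9
tcp_pos: [0.5253, -0.1209, 0.0489]
tcp_rot: [[0.413, 0.911, -0.0], [0.911, -0.413, -0.0], [-0.0, -0.0, -1.0]]
wrist_force: [0.2, -0.6, 0.5]
finger_gap: 0.687
((317.54461669921875, 173.02340698242188), (132.3900604248047, 136.5770721435547), 92.24174499511719) [ 0.54498977 -0.07782656  0.087     ] [  2.1 -59.6]
```

View pics/w11.png

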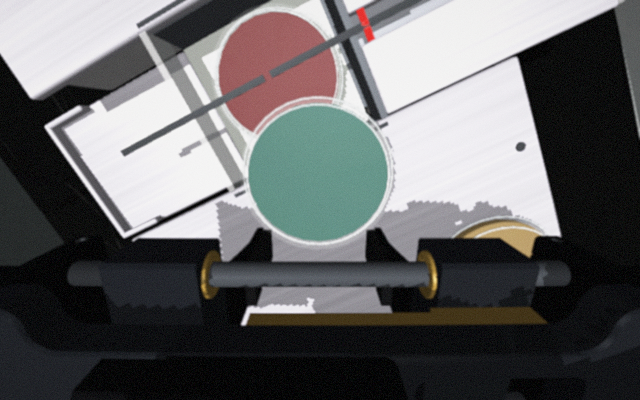

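View pics/d11c.png

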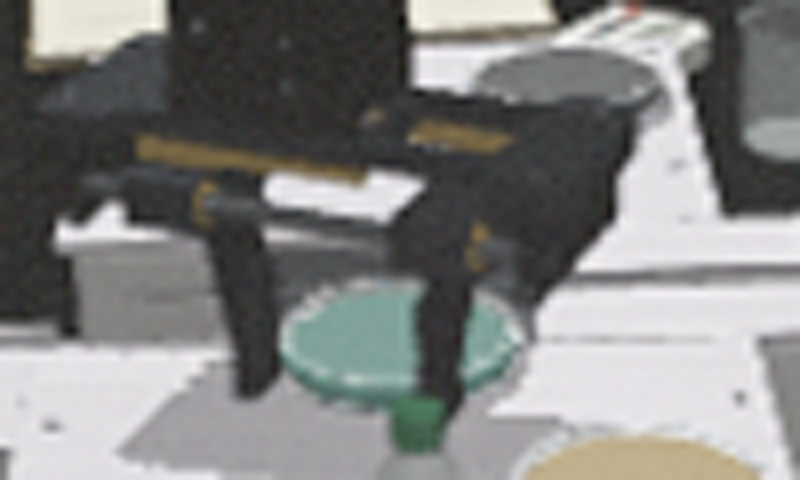

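```bash
python3 -m jog '[[[0.38,0.05,-0.025,0,0,0,0],[0.38,0.11,-0.054,0,0,0,0],[0.38,0.17,-0.083,0,0,0,0],[0.38,0.23,-0.113,0,0,0,0],[0.38,0.29,-0.143,0,0,0,0],[0.38,0.35,-0.172,0,0,0,0],[0.38,0.36,-0.177,0,0,0,0],[0.38,0.36,-0.177,0,0,0,0]]]';  python3 -c "
from h import *
shot('wrist','w12')"
```

```text
clock: 11.8
tcp_pos: [0.5237, -0.061, 0.0489]
tcp_rot: [[0.413, 0.911, 0.0], [0.911, -0.413, -0.0], [-0.0, 0.0, -1.0]]
wrist_force: [-0.5, 0.1, 0.8]
finger_gap: 0.691
```

View pics/w12.png

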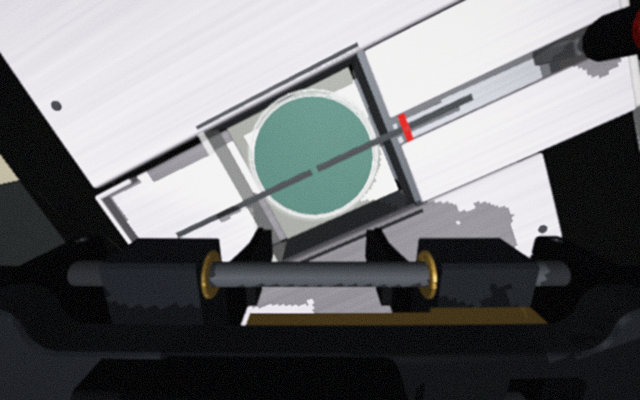

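```bash
python3 -m jog '[[[0.38,0,0,-0.3,0,0,0],[0.38,0,0,-0.6,0,0,-0.07],[0.38,-0.1,0.2,-0.8,0,0,-0.14],[0.38,-0.25,0.4,-0.8,0,0,-0.21],[0.38,-0.4,0.6,-0.8,0,0,-0.28],[0.38,-0.5,0.8,-0.8,0,0,-0.35],[0.38,-0.5,0.95,-0.8,0,0,-0.41],[0.38,-0.5,0.95,-0.8,0,0,-0.41]]]';  python3 -c "
from h import *
import pickle
p,im,d=shot('wrist','w13')
im=cv2.imread('pics/w13.png');h=cv2.cvtColor(im,cv2.COLOR_BGR2HSV)
for n,a,b,z in [('amber',10,30,.087),('green',70,100,.058)]:
  m=((h[...,0]>=a)&(h[...,0]<=b)&(h[...,1]>50)).astype('uint8');m[262:]=0
  c=max(cv2.findContours(m,0,1)[0],key=cv2.contourArea);e=cv2.fitEllipse(c);w=onplane(p,*e[0],z);print(n,np.round(e[0],1),np.round(e[1],1),w,fed(w), d[int(e[0][1]),int(e[0][0])],bydepth(p,*e[0],d[int(e[0][1]),int(e[0][0])]))
"
```

```text
clock: 12.65
tcp_pos: [0.6233, -0.1916, 0.1675]
tcp_rot: [[-0.418, 0.908, -0.001], [0.908, 0.418, 0.001], [0.001, -0.0, -1.0]]
wrist_force: [-1.1, -0.2, 0.5]
finger_gap: 0.69
amber [316.7 194.7] [73.2 75.8] [ 0.62169464 -0.19104875  0.087     ] [  76.3 -174.4] 0.28206822 [ 0.6214544  -0.19048881  0.08921471]
green [317.6  14.1] [33.7 76.3] [ 0.55025495 -0.03377897  0.058     ] [  8.3 -15.6] 0.26592118 [ 0.54993057 -0.0330948   0.05564097]
```

View pics/w13.png

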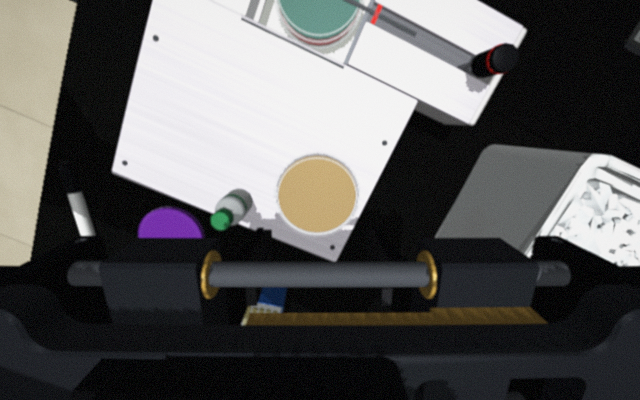

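```bash
python3 -c "
from h import *;from cell import manip
p=manip.camera_params('side');d=np.load('pics/side0.npy')
for u,v in [(326,275),(340,272),(365,268),(368,270),(350,280),(326,300),(350,330)]: print((u,v),bydepth(p,u,v,d[v,u]).round(3))
p=manip.camera_params('scene');d=np.load('pics/scene0.npy')
for u,v in [(355,165),(362,170),(350,175)]: print((u,v),bydepth(p,u,v,d[v,u]).round(3))
"
```

```text
(326, 275) [ 0.577 -0.39   0.08 ]
(340, 272) [ 0.607 -0.385  0.083]
(365, 268) [ 0.68  -0.263 -0.001]
(368, 270) [ 0.687 -0.272 -0.   ]
(350, 280) [ 0.626 -0.411  0.082]
(326, 300) [ 0.575 -0.412  0.032]
(350, 330) [ 0.618 -0.492  0.026]
(355, 165) [ 0.632 -0.426  0.084]
(362, 170) [ 0.577 -0.398  0.083]
(350, 175) [ 0.622 -0.371  0.057]
```

```bash
python3 -m jog '[[[0.38,-0.2,0,0,0,0,0],[0.38,-0.44,0,0.1,0,0,0],[0.38,-0.45,0,0.3,0,0,0],[0.38,-0.45,0,0.5,0,0,0],[0.38,-0.45,0,0.67,0,0,0],[0.38,-0.45,0,0.75,0,0,0],[0.38,-0.45,0,0.79,0,0,0],[0.38,-0.45,0,0.79,0,0,0]]]'; python3 -c "
from h import *
shot('wrist','w14')"
```

```text
clock: 13.5
tcp_pos: [0.6505, -0.2497, 0.0507]
tcp_rot: [[-0.418, 0.908, -0.0], [0.908, 0.418, -0.0], [0.0, -0.0, -1.0]]
wrist_force: [0.2, -0.4, -0.1]
finger_gap: 0.691
```

View pics/w14.png

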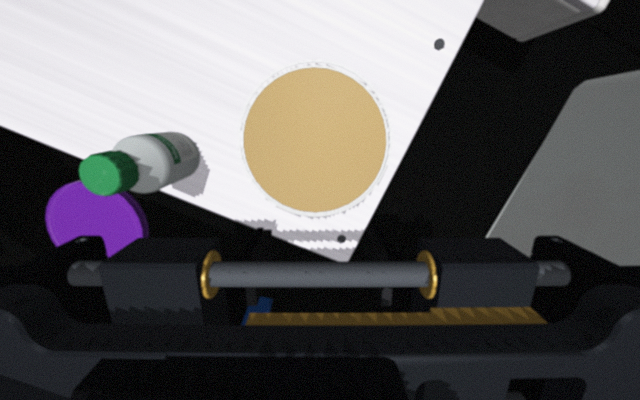

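```bash
python3 -m jog '[[[0.38,0.06,-0.005,0.01,0,0,0],[0.38,0.12,-0.01,0.01,0,0,0],[0.38,0.19,-0.01,0.01,0,0,0],[0.38,0.26,-0.015,0.01,0,0,0],[0.38,0.33,-0.03,0.01,0,0,0],[0.38,0.4,-0.055,0.01,0,0,0],[0.38,0.47,-0.08,0.01,0,0,0],[0.38,0.54,-0.105,0.01,0,0,0],[0.38,0.61,-0.13,0.01,0,0,0],[0.38,0.68,-0.155,0.01,0,0,0],[0.38,0.75,-0.18,0.01,0,0,0],[0.38,0.82,-0.205,0.01,0,0,0]]]';  python3 -m jog '[[[0.38,0.06,-0.02,0,0,0,0],[0.38,0.12,0.005,0,0,0,0],[0.38,0.18,0.033,0,0,0,0],[0.38,0.2,0.042,0,0,0,0],[0.38,0.2,0.042,0,0,0,0]]]'; python3 -c "
from h import *
p,_,_=shot('wrist','w15');shot('side','d15')
im=cv2.imread('pics/w15.png');h=cv2.cvtColor(im,cv2.COLOR_BGR2HSV)
m=((h[...,0]>=10)&(h[...,0]<=30)&(h[...,1]>50)).astype('uint8');m[260:]=0;m[:,450:]=0;m[:,:200]=0
c=max(cv2.findContours(m,0,1)[0],key=cv2.contourArea);e=cv2.fitEllipse(c);w=onplane(p,*e[0],.087);print(e,w,fed(w))
a=cv2.resize(cv2.imread('pics/d15.png')[165:225,260:360],None,fx=8,fy=8,interpolation=2);cv2.imwrite('pics/d15c.png',a)"
```

```text
clock: 14.75
tcp_pos: [0.5705, -0.1505, 0.0488]
tcp_rot: [[-0.419, 0.908, -0.0], [0.908, 0.419, 0.0], [0.0, -0.0, -1.0]]
wrist_force: [0.3, 0.5, 0.3]
finger_gap: 0.688
clock: 15.25
tcp_pos: [0.5647, -0.1202, 0.0489]
tcp_rot: [[-0.42, 0.908, 0.0], [0.908, 0.42, 0.0], [0.0, 0.0, -1.0]]
wrist_force: [-0.4, -0.4, 0.4]
finger_gap: 0.689
((319.1938171386719, 173.02816772460938), (134.09361267089844, 137.7734832763672), 90.76748657226562) [ 0.54609538 -0.07743666  0.087     ] [  3.2 -59.2]
```

View pics/w15.png

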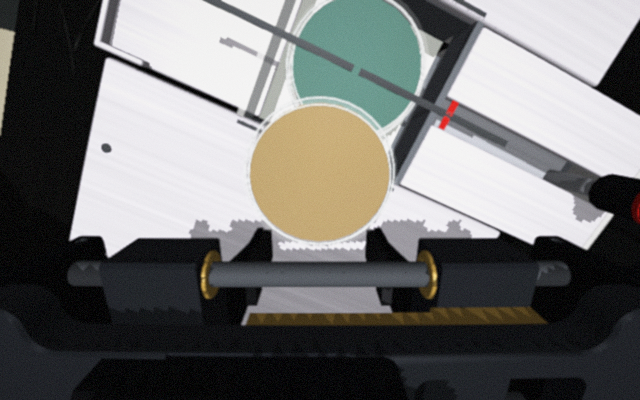

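View pics/d15c.png

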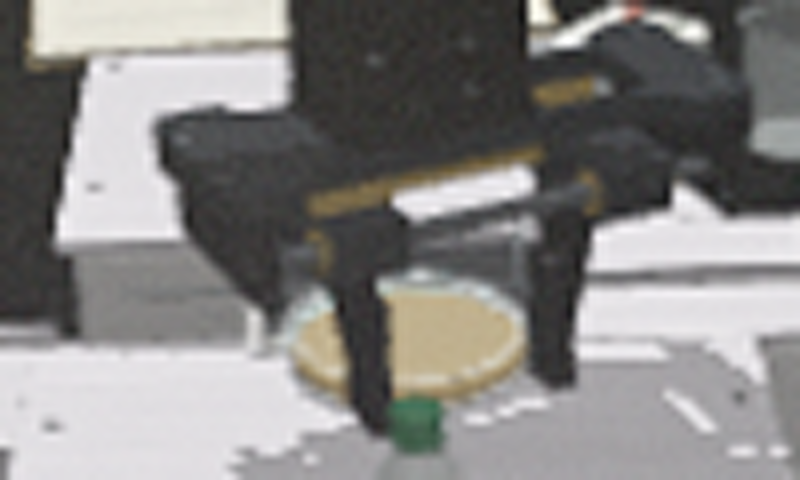

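```bash
python3 -m jog '[[[0.38,0.057,0.002,0,0,0,0],[0.38,0.11,0.025,0,0,0,0],[0.38,0.17,0.053,0,0,0,0],[0.38,0.23,0.081,0,0,0,0],[0.38,0.29,0.109,0,0,0,0],[0.38,0.35,0.137,0,0,0,0],[0.38,0.373,0.148,0,0,0,0],[0.38,0.373,0.148,0,0,0,0]]]';  python3 -c "
from h import *
shot('wrist','w16')"
```

```text
clock: 16.15
tcp_pos: [0.5612, -0.0602, 0.0489]
tcp_rot: [[-0.42, 0.908, 0.0], [0.908, 0.42, 0.0], [0.0, 0.0, -1.0]]
wrist_force: [0.4, 0.2, 0.5]
finger_gap: 0.692
```

View pics/w16.png

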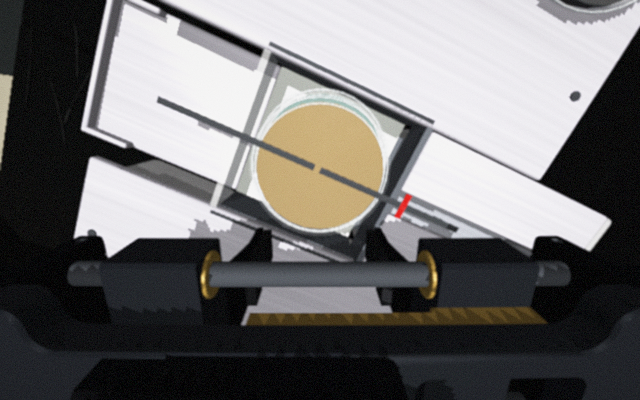

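```bash
cat >> h.py <<'E'
def flat(f,u0,u1,v0,v1):
    import pickle
    p=pickle.load(open(f"pics/{f}.pkl","rb"));d=np.load(f"pics/{f}.npy")
    P=np.array([bydepth(p,u,v,d[v,u]) for v in range(v0,v1,3) for u in range(u0,u1,3) if d[v,u]>0])
    m=np.abs(P[:,2]-np.median(P[:,2]))<.01; P=P[m]
    A=np.c_[P[:,:2]-P[:,:2].mean(0),np.ones(len(P))];c=np.linalg.lstsq(A,P[:,2],rcond=None)[0]
    print(f,"z",c[2].round(4),"slope",c[:2].round(3),len(P))
E
python3 -c "
from h import *
flat('w16',285,355,125,150);flat('w16',275,310,130,200)
flat('w12',280,350,110,200);flat('w9',300,350,15,75)"
```

```text
w16 z 0.0706 slope [-0.008  0.01 ] 214
w16 z 0.071 slope [0.005 0.016] 288
w12 z 0.0566 slope [0.001 0.   ] 659
w9 z 0.0427 slope [-0.001 -0.001] 313
```

```bash
python3 -m jog '[[[0.38,0,0,-0.3,0,0,0],[0.38,0,0,-0.6,0,0,0],[0.38,-0.1,0,-0.8,0,0,0],[0.38,-0.2,0,-0.8,0,0,0],[0.38,-0.2,0,-0.8,0,0,0]]]';  python3 -c "
from h import *
shot('wrist','w17')
im=cv2.imread('pics/w17.png');cv2.imwrite('pics/w17c.png',cv2.resize(im[40:240,200:520],None,fx=2.4,fy=2.4,interpolation=2))"
```

```text
clock: 16.7
tcp_pos: [0.5742, -0.0916, 0.1689]
tcp_rot: [[-0.415, 0.91, 0.001], [0.91, 0.415, -0.001], [-0.001, 0.0, -1.0]]
wrist_force: [0.3, -0.5, -0.5]
finger_gap: 0.69
```

View pics/w17c.png

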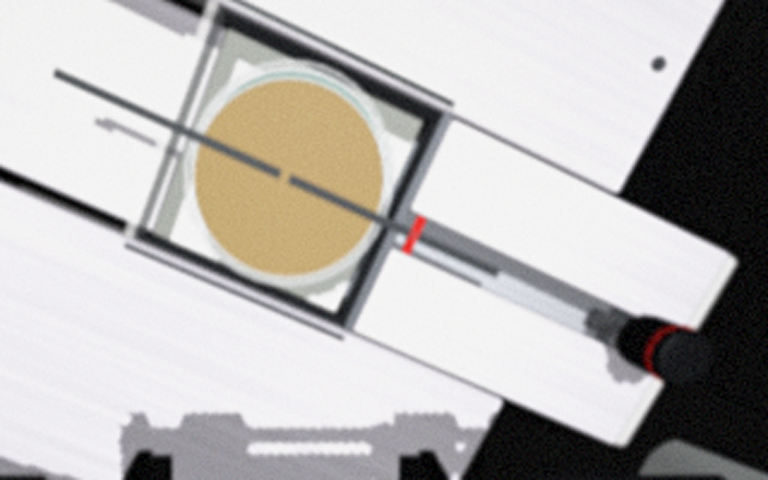

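```bash
python3 -c "
from h import *;import pickle
p=pickle.load(open('pics/w17.pkl','rb'));d=np.load('pics/w17.npy')
flat('w17',290,350,90,140)
for q in [(683,358),(690,340),(676,372)]:
  u,v=200+q[0]/2.4,40+q[1]/2.4; w=onplane(p,u,v,.119);print(w,fed(w),bydepth(p,u,v,d[int(v),int(u)]))
b=onplane(p,200+625/2.4,40+350/2.4,.083);print('base',b,fed(b))
B=lambda x,y,z=.075:onplane(p,200+x/2.4,40+y/2.4,z).round(4)
for q in [(448,110),(352,325),(738,262),(625,445)]:print(B(*q),fed(B(*q)))
"
```

```text
w17 z 0.071 slope [-0.006  0.009] 339
[ 0.70714419 -0.01470926  0.119     ] [1.656e+02 1.000e-01] [ 0.70692194 -0.01471808  0.11932923]
[ 0.70558309 -0.00768459  0.119     ] [164.1   7.1] [ 0.706423   -0.00761467  0.11774387]
[ 0.7078271 -0.0204979  0.119    ] [166.1  -5.7] [ 0.708878   -0.02049325  0.11744971]
base [ 0.70609533 -0.02138383  0.083     ] [164.4  -6.6]
[0.5906 0.0337 0.075 ] [50.1 51. ]
[ 0.5943 -0.0622  0.075 ] [ 51.7 -45. ]
[0.7345 0.0326 0.075 ] [193.9  46.8]
[ 0.7358 -0.0602  0.075 ] [193.2 -46. ]
```

```bash
python3 -c "
from h import *;from cell import manip
for n in ['side','scene']:
  p=manip.camera_params(n);d=np.load(f'pics/{n}0.npy')
  K,k,R,t=cam(p);V,U=np.mgrid[0:400,0:640];q=cv2.undistortPoints(np.stack([U.ravel(),V.ravel()],1)[:,None].astype(float),K,np.array([k,0,0,0,0.]))[:,0]
  D=d.ravel();X=(np.c_[q*D[:,None],D]-t)@R
  for y0 in np.arange(-.36,.3,.06):
    m=(D>0)&(X[:,0]>.69)&(X[:,0]<.9)&(X[:,1]>y0)&(X[:,1]<y0+.06)&(X[:,2]>.05)&(X[:,2]<.5)
    Y=X[m]
    if len(Y)>5: print(n,y0.round(2),len(Y),'xmin',np.percentile(Y[:,0],2).round(3),'zmax',np.percentile(Y[:,2],98).round(3), 'xmin z>.13',Y[Y[:,2]>.13][:,0].min().round(3) if (Y[:,2]>.13).any() else None)
"
```

```text
side -0.36 1688 xmin 0.809 zmax 0.147 xmin z>.13 0.807
side -0.3 736 xmin 0.805 zmax 0.147 xmin z>.13 0.803
side -0.24 613 xmin 0.802 zmax 0.147 xmin z>.13 0.801
side -0.18 630 xmin 0.798 zmax 0.147 xmin z>.13 0.797
side -0.12 625 xmin 0.695 zmax 0.147 xmin z>.13 0.795
side -0.06 357 xmin 0.693 zmax 0.147 xmin z>.13 0.804
side 0.0 28 xmin 0.691 zmax 0.076 xmin z>.13 None
side 0.12 229 xmin 0.762 zmax 0.098 xmin z>.13 None
side 0.18 106 xmin 0.859 zmax 0.079 xmin z>.13 None
side 0.24 192 xmin 0.706 zmax 0.078 xmin z>.13 None
scene -0.36 226 xmin 0.806 zmax 0.151 xmin z>.13 0.804
scene -0.3 254 xmin 0.802 zmax 0.15 xmin z>.13 0.802
scene -0.24 271 xmin 0.799 zmax 0.15 xmin z>.13 0.798
scene -0.18 278 xmin 0.796 zmax 0.15 xmin z>.13 0.795
scene -0.12 300 xmin 0.791 zmax 0.15 xmin z>.13 0.788
scene -0.06 545 xmin 0.695 zmax 0.15 xmin z>.13 0.792
scene 0.0 87 xmin 0.691 zmax 0.079 xmin z>.13 None
scene 0.06 35 xmin 0.865 zmax 0.074 xmin z>.13 None
scene 0.12 235 xmin 0.761 zmax 0.102 xmin z>.13 None
scene 0.18 218 xmin 0.768 zmax 0.089 xmin z>.13 None
scene 0.24 320 xmin 0.705 zmax 0.08 xmin z>.13 None
```

```bash
python3 -m jog '[[[1,0.03,0.3,0,0,0,0.065],[1,0.06,0.6,0,0,0,0.13],[1,0.09,0.9,0,0,0,0.185],[1,0.1,1,0,0,0,0.185],[1,0.1,1,0,0,0,0.185]]]';  python3 -c "
from h import *
from cell import manip
shot('wrist','w18')
s=manip.observe();T=np.array(s['tcp_rot']);t=np.array(s['tcp_pos']);print(t,(T.T@(np.array([.708,-.0145,.0625])-t))/.15,np.round(s['joints'],2))"
```

```text
clock: 17.25
tcp_pos: [0.7034, -0.0082, 0.1658]
tcp_rot: [[-0.049, 0.999, -0.004], [0.999, 0.049, 0.002], [0.003, -0.004, -1.0]]
wrist_force: [-0.9, 0.2, -0.5]
finger_gap: 0.984
[ 0.7026927  -0.01006454  0.1664381 ] [-0.03217996  0.03638472  0.69275243] [ 0.36  0.53 -0.6   1.32  0.29  1.39 -0.19]
```

View pics/w18.png

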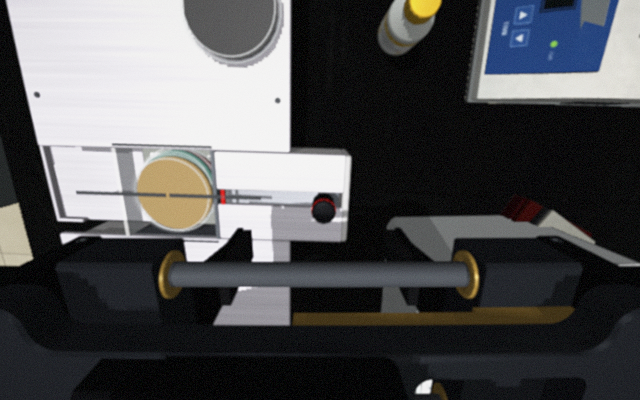

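```bash
python3 -c "
from h import *
import pickle
p=pickle.load(open('pics/w18.pkl','rb'));d=np.load('pics/w18.npy')
for u,v in [(324,213),(324,210),(322,206)]: print(onplane(p,u,v,.119),bydepth(p,u,v,d[v,u]))
cv2.imwrite('pics/w18c.png',cv2.resize(cv2.imread('pics/w18.png')[170:250,280:400],None,fx=6,fy=6,interpolation=2))"
```

```text
[ 0.70938723 -0.01469185  0.119     ] [ 0.70942708 -0.01509963  0.11781779]
[ 0.70922874 -0.01178303  0.119     ] [ 0.7092429  -0.01192564  0.11857155]
[ 0.70719177 -0.00802532  0.119     ] [ 0.7072078  -0.00823222  0.11834776]
```

View pics/w18c.png

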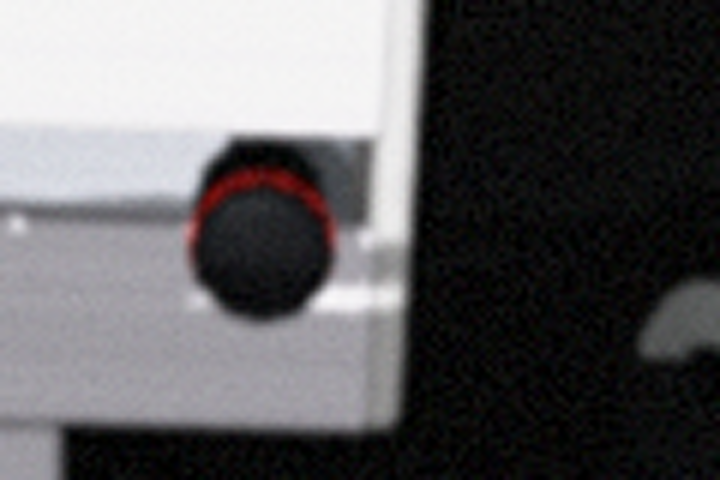

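```bash
python3 -m jog '[[[1,-0.026,0.042,0.15,0,0,0],[1,-0.026,0.042,0.35,0,0,0],[1,-0.026,0.042,0.55,0,0,0],[1,-0.026,0.042,0.65,0,0,0],[1,-0.026,0.042,0.69,0,0,0],[1,-0.026,0.042,0.69,0,0,0]]]'; python3 -m jog '[[[0.3,0,0,0,0,0,0],[-0.1,0,0,0,0,0,0],[-0.4,0,0,0,0,0,0],[-0.6,0,0,0,0,0,0],[-0.6,0,0,0,0,0,0],[-0.6,0,0,0,0,0,0],[-0.6,0,0,0,0,0,0]]]';  python3 -c "
from h import *
shot('side','d19')
cv2.imwrite('pics/d19c.png',cv2.resize(cv2.imread('pics/d19.png')[120:240,260:420],None,fx=5,fy=5,interpolation=2))"
```

```text
clock: 17.9
tcp_pos: [0.7096, -0.0161, 0.0653]
tcp_rot: [[-0.044, 0.999, -0.001], [0.999, 0.044, -0.0], [-0.0, -0.001, -1.0]]
wrist_force: [-0.6, -0.1, 1.0]
finger_gap: 1.0
clock: 18.6
tcp_pos: [0.7101, -0.0156, 0.0653]
tcp_rot: [[-0.045, 0.999, -0.0], [0.999, 0.045, 0.0], [0.0, -0.0, -1.0]]
wrist_force: [-0.2, -0.0, -0.3]
finger_gap: 0.446
```

View pics/d19c.png

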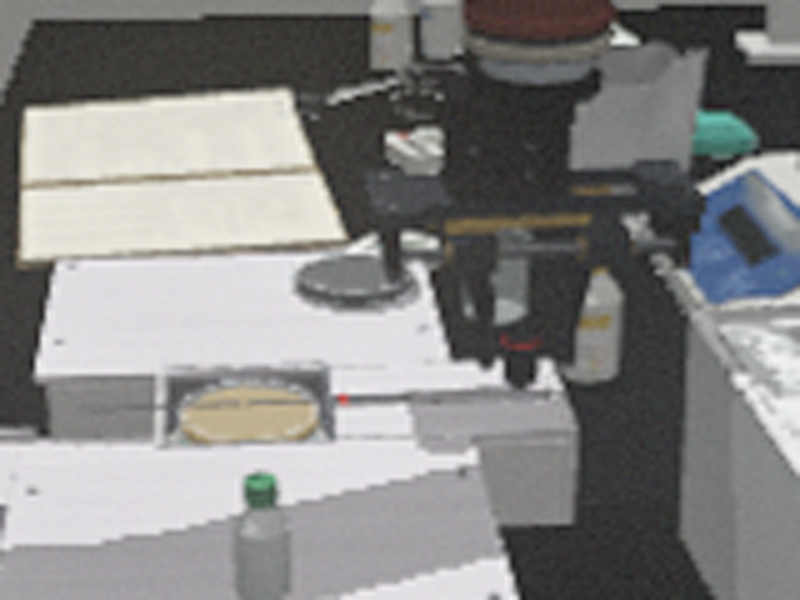

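```bash
python3 -m jog '[[[-0.8,0,0,0,0,0,0],[-0.8,0,0,0,0,0,0],[-0.8,0,0,0,0,0,0],[-0.8,0,0,0,0,0,0],[-0.8,0,0,0,0,0,0]]]'
```

```text
clock: 19.15
tcp_pos: [0.7083, -0.0157, 0.0651]
tcp_rot: [[-0.045, 0.999, -0.004], [0.999, 0.045, -0.001], [-0.0, -0.004, -1.0]]
wrist_force: [-8.0, -0.1, 4.8]
finger_gap: 0.25
```

```bash
python3 -m jog '[[[-0.8,0.001,-0.05,0,0,0,0],[-0.8,0.002,-0.1,0,0,0,0],[-0.8,0.004,-0.15,0,0,0,0],[-0.8,0.005,-0.2,0,0,0,0],[-0.8,0.006,-0.25,0,0,0,0],[-0.8,0.007,-0.3,0,0,0,0],[-0.8,0.008,-0.35,0,0,0,0]]]'
```

```text
clock: 19.85
tcp_pos: [0.6568, -0.0165, 0.0652]
tcp_rot: [[-0.045, 0.999, -0.0], [0.999, 0.045, 0.0], [0.0, -0.0, -1.0]]
wrist_force: [2.8, 1.9, -4.0]
finger_gap: 0.256
```

```bash
python3 -m jog '[[[-0.8,0.001,-0.05,0,0,0,0],[-0.8,0.002,-0.1,0,0,0,0],[-0.8,0.004,-0.15,0,0,0,0],[-0.8,0.005,-0.2,0,0,0,0],[-0.8,0.006,-0.25,0,0,0,0],[-0.8,0.007,-0.3,0,0,0,0],[-0.8,0.008,-0.35,0,0,0,0],[-0.8,0.008,-0.38,0,0,0,0],[-0.8,0.008,-0.38,0,0,0,0]]]'; python3 -m jog '[[[-0.8,0,-0.02,0,0,0,0],[-0.8,0,-0.02,0,0,0,0]]]'
```

```text
clock: 20.75
tcp_pos: [0.5992, -0.0176, 0.0652]
tcp_rot: [[-0.045, 0.999, -0.002], [0.999, 0.045, 0.0], [0.0, -0.002, -1.0]]
wrist_force: [-2.5, 4.7, -4.5]
finger_gap: 0.258
clock: 20.95
tcp_pos: [0.5984, -0.0176, 0.0653]
tcp_rot: [[-0.045, 0.999, 0.002], [0.999, 0.045, 0.001], [0.001, 0.002, -1.0]]
wrist_force: [6.6, 4.9, -10.4]
finger_gap: 0.255
```

```bash
python3 -m jog '[[[-0.8,0,-0.02,0,0,0,0],[-0.8,0,-0.02,0,0,0,0]]]'; python3 -c "
from h import *
shot('scene','s20');shot('side','d20')
a=cv2.resize(cv2.imread('pics/s20.png')[160:260,240:390],None,fx=5,fy=5,interpolation=2);cv2.imwrite('pics/s20c.png',a)
cv2.imwrite('pics/d20c.png',cv2.resize(cv2.imread('pics/d20.png')[140:240,240:380],None,fx=5,fy=5,interpolation=2))"
```

```text
clock: 21.15
tcp_pos: [0.5985, -0.0176, 0.0655]
tcp_rot: [[-0.045, 0.999, 0.008], [0.999, 0.045, 0.002], [0.002, 0.008, -1.0]]
wrist_force: [21.1, 5.7, -21.0]
finger_gap: 0.255
```

View pics/s20c.png

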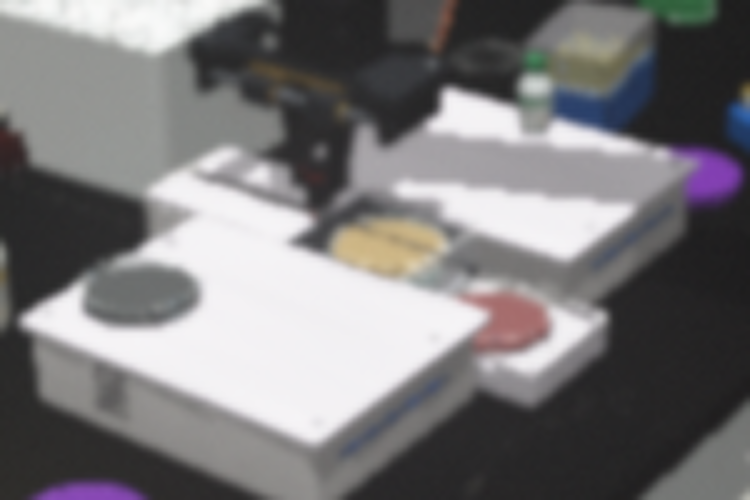

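View pics/d20c.png

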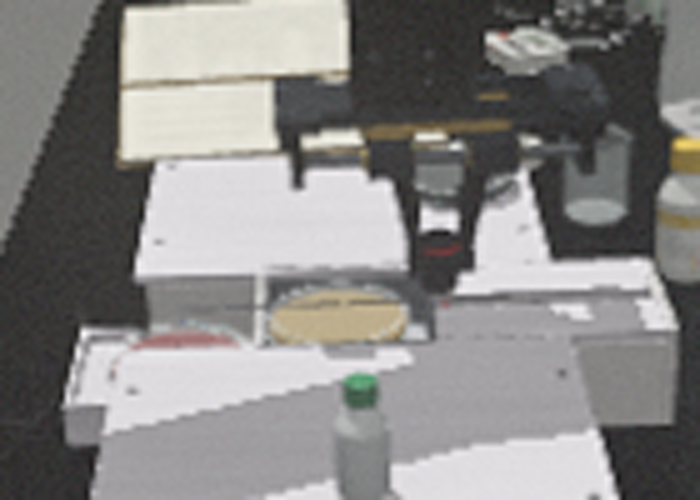

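```bash
python3 -m jog '[[[-0.8,-0.001,0.05,0,0,0,0],[-0.8,-0.002,0.1,0,0,0,0],[-0.8,-0.003,0.15,0,0,0,0],[-0.8,-0.004,0.2,0,0,0,0],[-0.8,-0.005,0.25,0,0,0,0],[-0.8,-0.006,0.3,0,0,0,0],[-0.8,-0.007,0.35,0,0,0,0],[-0.8,-0.008,0.4,0,0,0,0]]]'; python3 -m jog '[[[-0.8,-0.001,0.05,0,0,0,0],[-0.8,-0.002,0.1,0,0,0,0],[-0.8,-0.003,0.15,0,0,0,0],[-0.8,-0.004,0.2,0,0,0,0],[-0.8,-0.005,0.25,0,0,0,0],[-0.8,-0.006,0.3,0,0,0,0],[-0.8,-0.007,0.35,0,0,0,0],[-0.8,-0.008,0.37,0,0,0,0],[-0.8,-0.008,0.37,0,0,0,0]]]'
```

```text
clock: 22.05
tcp_pos: [0.6547, -0.0166, 0.0653]
tcp_rot: [[-0.045, 0.999, -0.001], [0.999, 0.045, 0.0], [0.0, -0.001, -1.0]]
wrist_force: [-3.5, 5.1, -2.4]
finger_gap: 0.256
clock: 22.95
tcp_pos: [0.7083, -0.0158, 0.0652]
tcp_rot: [[-0.044, 0.999, -0.005], [0.999, 0.044, -0.001], [-0.001, -0.005, -1.0]]
wrist_force: [-13.6, 2.2, 4.4]
finger_gap: 0.252
```

```bash
python3 -m jog '[[[0.2,0,0,0,0,0,0],[0.2,0,0,0,0,0,0],[0.2,0,0,0,0,0,0],[0.2,0,0,0,0,0,0],[0.2,0,0,0,0,0,0]]]'; python3 -m jog '[[[0.2,0,0,-0.15,0,0,0],[0.2,0,0,-0.4,0,0,0],[0.2,0,0,-0.7,0,0,0],[0.2,-0.2,-0.2,-0.9,0,0,0],[0.2,-0.5,-0.5,-1,0,0,0],[0.2,-0.7,-0.7,-1,0,0,0],[0.2,-0.7,-0.7,-1,0,0,0]]]';python3 -c "
from h import *
shot('wrist','w21');shot('side','d21');shot('scene','s21')
a=cv2.resize(cv2.imread('pics/s21.png')[160:260,240:390],None,fx=5,fy=5,interpolation=2);cv2.imwrite('pics/s21c.png',a)
cv2.imwrite('pics/d21c.png',cv2.resize(cv2.imread('pics/d21.png')[140:260,240:400],None,fx=5,fy=5,interpolation=2))"
```

```text
clock: 23.45
tcp_pos: [0.7105, -0.016, 0.0656]
tcp_rot: [[-0.044, 0.999, 0.001], [0.999, 0.044, -0.0], [-0.0, 0.001, -1.0]]
wrist_force: [0.2, 0.5, 0.1]
finger_gap: 0.575
clock: 24.15
tcp_pos: [0.6073, -0.1319, 0.2167]
tcp_rot: [[-0.037, 0.999, 0.001], [0.999, 0.037, -0.004], [-0.004, 0.0, -1.0]]
wrist_force: [0.0, -0.2, -0.6]
finger_gap: 0.599
```

View pics/w21.png

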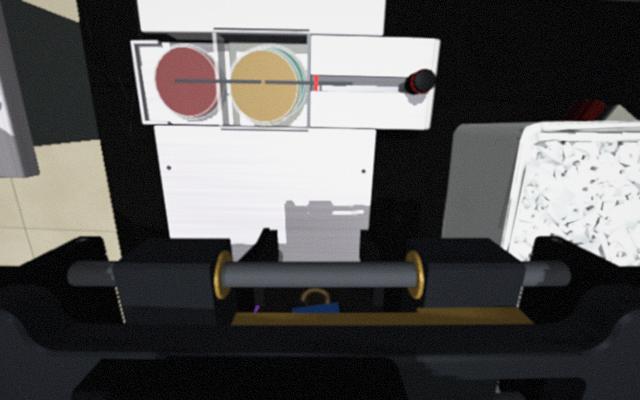

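View pics/s21c.png

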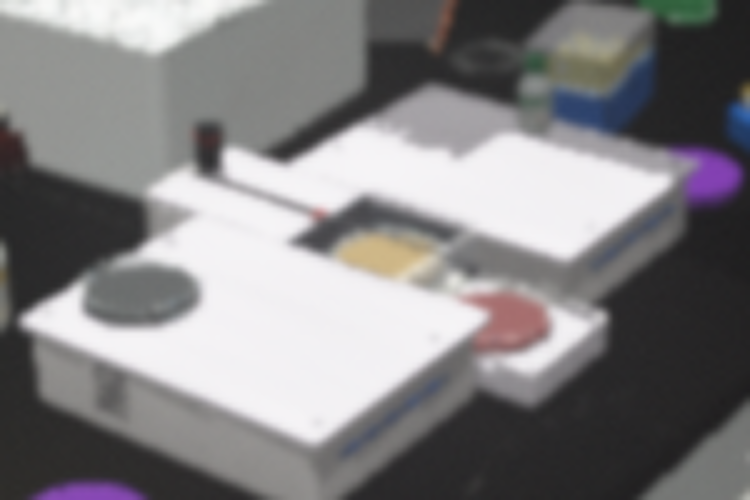

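View pics/d21c.png

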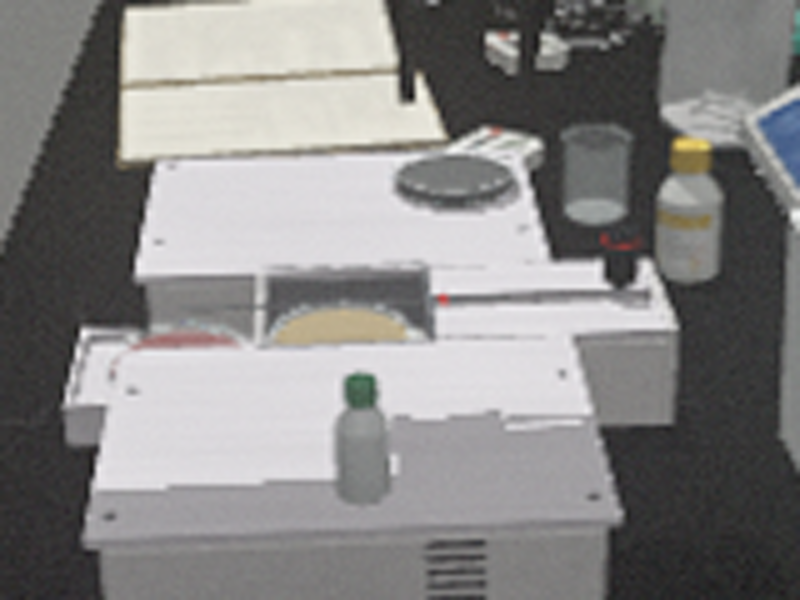

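```bash
python3 -c "
from h import *
import pickle
p=pickle.load(open('pics/w21.pkl','rb'));d=np.load('pics/w21.npy')
flat('w21',245,285,65,100);flat('w21',170,205,62,100)
im=cv2.imread('pics/w21.png');h=cv2.cvtColor(im,cv2.COLOR_BGR2HSV)
for n,a,b,z,x0,x1 in [('amber',10,30,.055,225,300),('red',170,180,.041,150,222)]:
  m=((h[...,0]>=a)&(h[...,0]<=b)&(h[...,1]>50)).astype('uint8');m[130:]=0;m[:,:x0]=0;m[:,x1:]=0;m=cv2.morphologyEx(m,3,np.ones((7,7)))
  c=max(cv2.findContours(m,0,1)[0],key=cv2.contourArea);e=cv2.fitEllipse(c);w=onplane(p,*e[0],z);print(n,np.round(e[0],1),np.round(e[1],1),w,fed(w))
w=onplane(p,423,81,.119);print('knob',w,fed(w))
cv2.imwrite('pics/w21c.png',cv2.resize(im[20:140,120:450],None,fx=2.4,fy=2.4,interpolation=2))
B=lambda x,y,z=.075:onplane(p,120+x/2.4,20+y/2.4,z)
"
```

```text
w21 z 0.0567 slope [-0.    -0.001] 143
w21 z 0.0428 slope [-0.002  0.003] 145
amber [263.4  85.7] [64.6 70.5] [ 0.53771455 -0.02022326  0.055     ] [-4.  -1.8]
red [186.7  81.8] [58.7 70.5] [ 0.43922596 -0.01740627  0.041     ] [-102.4    3.1]
knob [ 0.7063586  -0.01592087  0.119     ] [164.7  -1.1]
```

View pics/w21c.png

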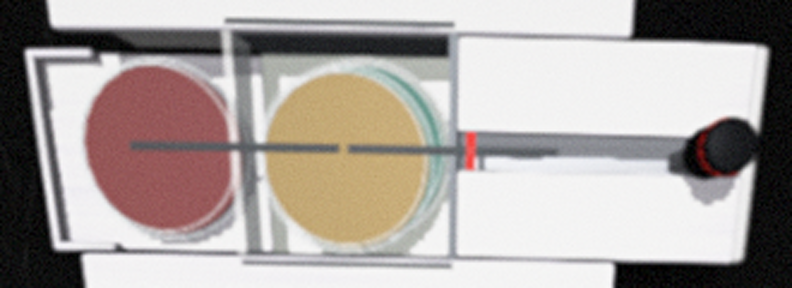

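```bash
python3 -c "
from cell import manip
print(manip.job_done(), manip.observe()['clock'])"
```

```text
the job is handed in; nothing more can be done
the job is handed in; nothing more can be done
```

The job is handed in, with no verdict reported. I slid the red, green and amber dishes into the magazine in that order. Then I gripped the knob, pulled the shuttle forward to its stop, pushed it back home and moved the arm clear. The last move ended at 24.15 s on the robot's clock, against the 67 s limit.

**Last checks (wrist, scene and side pictures):**
- **Red:** it lies flat on the outfeed shelf. Its top is at z 0.043 m and its centre is at feeder x ≈ -0.102 m.
- **Green and amber:** amber lies flat on green in the well. Amber's top is at 0.057 m and its centre is about 4 mm from the well's centre. I judged green from the stack height and its visible rim, since amber covers it.
- **Shuttle:** travel was about 110 mm between stops, with the force rising at each end. The knob is back within about 1 mm of where it was measured at the start.
- **Black dish and dropper bottle:** both look upright and unmoved in the pictures, but I did not measure their final positions.

**Disagreements along the way:**
- **Fingertips:** they are about 31 mm higher than the reported TCP. My first pass went over the red dish without touching it, so I lowered all later heights by that amount.
- **Well centre:** the wrist and side cameras disagreed by about 2 mm on its x position, so I aimed between the two.
- **Knob:** it measured about 165 mm behind the well's centre at home, where the description gives 168 mm.

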